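Restock the pusher tray from the pedal bin

ROBOT

A 7-joint arm with a two-finger parallel gripper is mounted at the origin on the work surface; the furniture and walls round the work are solid. World frame = base frame: x ahead of the robot, y to its left, z up, the work surface at z = 0. Lengths are in m, angles in rad, forces in N, time in s.
With the tool pointing down it reaches from about 0.4 to 0.85 m from the base axis. Payload 4.4 kg.
Tool frame: the origin (TCP) lies midway between the tips of the shut fingers; the grasp point (between the pads) lies 19 mm behind it (hold_point_z is the distance from the TCP to the grasp point, in m); z points along the fingers, y is the line along which they close (so a half turn about z gives the same grasp; the last joint's range is limited). The gripper opens to 94 mm and grips with 3 to 60 N. Pads are 16 mm wide; open, the fingers measure 119 mm over their backs; the gripper's body (75 mm by 177 mm) begins 78 mm behind the grasp point.
Start: joints at [-1.288, 0.628, 0.038, 1.517, -0.027, 0.996, -0.02], TCP at [0.222, 0.611, 0.205] pointing down, gripper open.
Joint ranges: [-3.06, 3.06], [-0.37, 2.12], [-1.25, 1.32], [0.18, 2.47], [-1.1, 4.24], [0.23, 1.98], [-2.94, 2.94]. Speed limits (rad/s): [2.57, 2.57, 3.14, 3.14, 3.14, 3.14, 3.14].

INTERFACE

Orientations are given as a unit quaternion [w, x, y, z].
In Python, from rig import sense, get_image, sign_off, masks_of, hold_point_z gives the robot as it stands.
- The arm moves only by the shell command python3 -m handwheel 'ROWS'. ROWS is JSON, a list of rows, each an object of numbers: "dx", "dy", "dz": the shift along the world's x, y, z in m; "spin": the turn about the world's z in degrees; "hand": the finger opening in m, from 0 to 0.094. In form: [{"dx": .., "dy": .., "dz": .., "spin": .., "hand": ..}, ...]. A call has 1 to 20 rows; each row shifts and turns the commanded pose from where the row before left it; what a row does not reach is not made up. A row lasts 1/12 s, in which the tool goes at most 41.7 mm and 7.16 degrees, less where a joint would pass 70% of its speed; a pose out of reach is approached as far as the arm can. A call is refused whole if a number of a shift passes 0.0417 or a number of a turn 7.16, either way. A call with a gripper value outside its range is refused whole. The fingers move at their own pace and stop on an object; the grip force is fixed at half the most. Time passes only in rows, so rows that do not move let the fingers close. It gives the time, the measured TCP pose, the force, the opening and the grip force at its end, in the units of the state.
- sense(): the state, without advancing time (a new reading comes with each control period).
- get_image(name): name is "side" or "top"; returns a dict with "color" (384x512x3 uint8, blue, green, red), "range_z" (384x512 float32, m along the optical axis (not along the pixel's ray), 0 where there is no reading), "fx", "fy", "cx", "cy" (pixels), "eye" and "attitude" of the camera in the world. Camera axes: x right, y up, looking along -z (the intrinsics and any distortion apply to the point x, -y, -z); pixel columns grow to the right and rows downward; lengths in m; the calibration is good to about 2 mm. A picture is of the moment at which its call begins.
- sign_off(): hands the job in; it is judged then, once.
Trained networks look in a picture, given as the dict that the camera call returned (one of the last four; its "shot" number tells which), for a name from the list of things; names that differ only in an ending like _2 or _b are one class to them, and where a whole thing is asked for, a point or a joint stands for the part that bears it (a point fixed in the world has none). Each returns a list of dicts, best first, with "score" (0 to 1); they miss things now and then, are a little off and sometimes report something else, mostly with a low value. They report only what shows in the picture. A call takes as long as a camera call. They do not tell look-alikes from the thing itself.
- masks_of(target, picture): "region" (384x512 bool, what is visible of it) and "location" ([column, row] in pixels, amid what is visible of it).
The state is a dict: "t": time; "q": joint angles; "qvel": joint speeds; "joint_efforts": joint torques, N m; "tcp_pos": TCP position; "eef_rot": TCP orientation; "wrist_force": force on the tool from outside, world axes, zero at the start; "torque": the same for the moment, N m; "gripper_width": finger opening in m; "grip_force": force on a finger pad.
Only numpy, scipy, OpenCV 4.12 (cv2) and the standard library are available. Lean on these libraries where they do the work, as an engineer would, in place of code of your own. Each camera call takes 0.05 s, during which the arm holds its last target. There are 200 camera calls.

TASK

Press the pedal of the stock bin down by its round tab so that the linked lid opens fully (the pedal stays where it is left), move all the packs of wooden plaques out of the bin and lay them flat, one behind another, in the channel of the pusher tray between the end stop and the pusher. Then slide the pusher up until the row is gently clamped against the end stop, and ease the pedal back up so the lid closes fully. Work the lid only through the pedal, do not let it slam, and do not disturb the pouch rest or the phone stand.

Things in the scene. Friction and masses are not known exactly. Their poses are not given: they have to be found in the camera images.
- bin: fixed low wooden stock bin, 166 (x) x 210 (y) mm; origin under its centre, own -x is the front with the pedal, lid hinge along the back (+x). Inner floor 30 mm above the table, rim and the cross of dividers (4 mm thick) 40 mm; four compartments whose centres lie at x = +-39, y = +-51 mm. Packs lie with their 46 mm width along the bin's y
- bin_pedal (a joint): pedal angle in rad: 0 up (lid shut), grows as it is pressed, stop at 0.45. Friction holds it where it is left; about 4 to 8 N at the tab moves it either way. Hinge line: along the bin's y, at x = -86 mm, 38 mm above the table
- pedal_tab (a point): centre of the upright round tab on the pedal's end (disc 36 mm in diameter, 14 mm thick across the bin's y, so it can be pinched along the bin's y; below it, 21 mm under this point, the pedal's 44 x 50 mm foot plate). It swings 85 mm from the pedal's hinge line: about 73 mm above the table with the pedal up, 36 mm with the pedal fully down
- bin_lid (a joint): lid angle in rad, linked: 4.7 x the pedal angle; 0 shut, 2.1 fully open (leaning back past upright). Hinge along the bin's y, at x = +87 mm, 44 mm above the table
- lid_edge (a point): middle of the front face of the box-shaped white lid (170 x 210 x 46 mm), which lies opposite its hinge; when shut it reaches 170 mm to the bin's front and to 91 mm above the table, when open its top edge stands about 0.19 m above the table behind the bin
- tray: fixed wooden tray, 70 (x) x 360 (y) mm, origin under its centre. Straight channel along its y: floor 8 mm above the table, inner width 60 mm, side walls 5 mm thick, 18 mm above the table
- tray_stop: end stop of the tray, 50 mm high; origin in the middle of its face at table height, 170 mm from the tray's origin along the tray's +y; the face looks to the tray's -y
- pusher (a joint): travel of the pusher in m along the tray's +y, towards the end stop: 0 fully back (its face 295 mm from the stop's face), up to 0.16; friction of about 1.5 N holds it where it is left
- pusher_front (a point): middle of the upright face of the pusher that meets the packs, 30 mm above the table (face plate 54 mm wide, 8 mm thick, top 51 mm above the table); y points to the end stop
- pusher_grip (a point): point to take the pusher by, 44 mm above the table on its upright rib behind the face plate (rib 12 mm thick across the tray, 36 mm long along it, top 61 mm above the table)
- pouch_rest: bystander: small stand with an upright pouch, 62 x 57 x 111 mm, origin under its centre
- phone_stand: bystander: plywood animal-shaped phone stand, 104 x 114 x 167 mm, origin under its centre
- pack_0_centre (a point): a bagged stack of dark wooden plaques (a solid block of 46 x 58 mm, 26 mm thick when lying flat; single plaques stick out up to 3 mm); this point is its centre, half-way up; its own x runs along the 46 mm width, y along the 58 mm length, z up out of the top. Lies flat in one of the bin's four compartments; in a run three or all four of the packs are present (absent ones give None)
- pack_1_centre (a point): a bagged stack of dark wooden plaques (a solid block of 46 x 58 mm, 33 mm thick when lying flat; single plaques stick out up to 3 mm); this point is its centre, half-way up; its own x runs along the 46 mm width, y along the 58 mm length, z up out of the top. Lies flat in one of the bin's four compartments; in a run three or all four of the packs are present (absent ones give None)
- pack_2_centre (a point): a bagged stack of dark wooden plaques (a solid block of 46 x 58 mm, 26 mm thick when lying flat; single plaques stick out up to 3 mm); this point is its centre, half-way up; its own x runs along the 46 mm width, y along the 58 mm length, z up out of the top. Lies flat in one of the bin's four compartments; in a run three or all four of the packs are present (absent ones give None)
- pack_3_centre (a point): a bagged stack of dark wooden plaques (a solid block of 46 x 58 mm, 33 mm thick when lying flat; single plaques stick out up to 3 mm); this point is its centre, half-way up; its own x runs along the 46 mm width, y along the 58 mm length, z up out of the top. Lies flat in one of the bin's four compartments; in a run three or all four of the packs are present (absent ones give None)
Mind the look-alikes: they are no part of the job. Of the things that look like the tray_stop, the smallest one is meant.

How it is judged:
By the outcome, as a careful person would: the job done as asked, in the order asked, and still so for the second after the job is handed in, with the robot touching nothing.
Of pack_0, pack_1, pack_2, pack_3 only 3 to 4 are there at a start; the rules pass over those that are not, and their reading is None.
At some moment in a run one of pack_0, pack_1, pack_2, pack_3 may be knocked a few centimetres aside while the robot is not near it.
It also fails if it takes over 210 s, if anything falls off the work surface, if the arm or the gripper's body presses on something with over 40 N, if the wrist force passes 120 N, or if a joint passes its speed limit or range.

## Working session

There is one attempt and no reset: what is moved stays moved. The work goes in short steps, Python scripts to look and compute and a shell command to move; the robot and the scene stay as the last step left them, time stands still between calls to the robot, and variables do not carry over. Pictures are saved under pics/ and viewed, at most 14 in all, crops included, and the job is handed in when it is done.

```bash
mkdir -p pics; ls
cat > h.py <<'E'
import numpy as np, cv2
from scipy.spatial.transform import Rotation as R
from rig import *
def rot(q): q=np.asarray(q,float); return R.from_quat([q[1],q[2],q[3],q[0]]).as_matrix() if q.shape==(4,) else q
def cloud(p):
    z=p["range_z"]; v,u=np.mgrid[:z.shape[0],:z.shape[1]]
    c=np.stack([(u-p["cx"])/p["fx"]*z,-(v-p["cy"])/p["fy"]*z,-z],-1)
    w=c@rot(p["attitude"]).T+np.array(p["eye"]); w[z==0]=np.nan
    return w
def save(p,n,crop=None,s=1):
    im=p["color"]
    if crop: im=im[crop[1]:crop[3],crop[0]:crop[2]]
    cv2.imwrite("pics/"+n,cv2.resize(im,None,fx=s,fy=s,interpolation=cv2.INTER_CUBIC))
E
python3 - <<'E'
from h import *
a=get_image("top");b=get_image("side")
print({k:(v if k not in("color","range_z") else v.shape) for k,v in a.items()});print({k:(v if k not in("color","range_z") else v.shape) for k,v in b.items()})
save(a,"top0.png",s=1.5);save(b,"side0.png",s=1.5)
np.savez("first.npz",a=cloud(a),b=cloud(b))
for n,p in(("top",a),("side",b)):
    w=cloud(p)
    for t in["bin","pedal_tab","tray","tray_stop","pusher_grip","pouch_rest","phone_stand"]:
        for m in masks_of(t,p):
            r=m["region"]; q=w[r]; q=q[~np.isnan(q[:,0])]
            print(n,t,round(m["score"],2),np.round(m["location"]),r.sum(),np.round(np.percentile(q,[2,50,98],axis=0),3).tolist() if len(q) else None)
s=sense();print(s["t"],s["tcp_pos"],s["eef_rot"],s["wrist_force"],hold_point_z)
E
```

```text
pics
{'color': (384, 512, 3), 'range_z': (384, 512), 'fx': 408.79819536584966, 'fy': 408.79819536584966, 'cx': 254.13277009780407, 'cy': 190.316718064462, 'eye': array([0.38423968, 0.06026533, 1.26380605]), 'attitude': array([ 0.71296828,  0.06825132, -0.05954647, -0.69532166]), 'shot': 1}
{'color': (384, 512, 3), 'range_z': (384, 512), 'fx': 408.40885213880944, 'fy': 408.40885213880944, 'cx': 262.68686911119084, 'cy': 187.67871750279673, 'eye': array([0.6908329 , 1.24237412, 0.54662472]), 'attitude': array([0.02947391, 0.01012021, 0.56219572, 0.82641687]), 'shot': 2}
top bin 0.97 [338. 190.] 4802 [[0.467, -0.283, 0.028], [0.611, -0.166, 0.089], [0.72, -0.065, 0.094]]
top pedal_tab 0.61 [317. 232.] 444 [[0.447, -0.145, -0.003], [0.485, -0.112, 0.049], [0.552, -0.078, 0.09]]
top tray 0.81 [212. 229.] 2763 [[0.455, 0.042, -0.001], [0.493, 0.208, 0.008], [0.532, 0.38, 0.053]]
top tray_stop 0.79 [187. 128.] 282 [[0.756, 0.282, -0.002], [0.8, 0.288, 0.061], [0.851, 0.313, 0.073]]
top tray_stop 0.72 [244. 124.] 214 [[0.765, 0.096, -0.003], [0.806, 0.117, 0.066], [0.854, 0.137, 0.072]]
top 
[... 1233 characters left out ...]
 0.303, 0.071]]
side tray_stop 0.6 [327. 254.] 479 [[0.454, 0.388, 0.008], [0.488, 0.394, 0.031], [0.52, 0.398, 0.051]]
side pusher_grip 0.62 [298. 206.] 293 [[0.478, -0.033, -0.0], [0.506, 0.103, 0.033], [0.531, 0.109, 0.062]]
side pouch_rest 0.82 [235. 197.] 234 [[0.687, 0.035, 0.005], [0.708, 0.074, 0.057], [0.735, 0.087, 0.113]]
side pouch_rest 0.71 [304. 175.] 171 [[0.457, -0.244, 0.003], [0.484, -0.101, 0.062], [0.551, -0.074, 0.09]]
side phone_stand 0.81 [240. 221.] 532 [[0.668, 0.148, 0.002], [0.704, 0.194, 0.042], [0.758, 0.24, 0.153]]
0.8 [0.22213386 0.61089009 0.20550099] [-2.27762990e-05  1.73551723e-01  9.84824755e-01  2.68258706e-05] [ 0.16858642 -0.33466077 -1.26129332] 0.0188
```

View pics/top0.png

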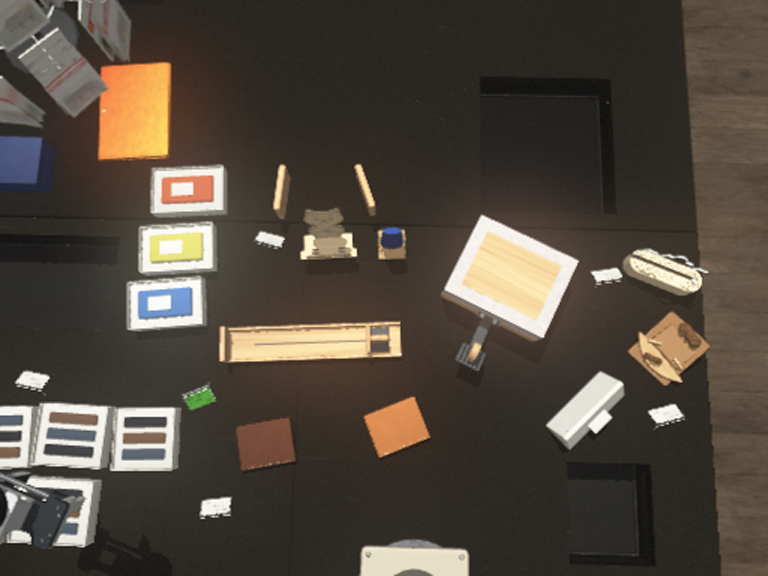

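View pics/side0.png

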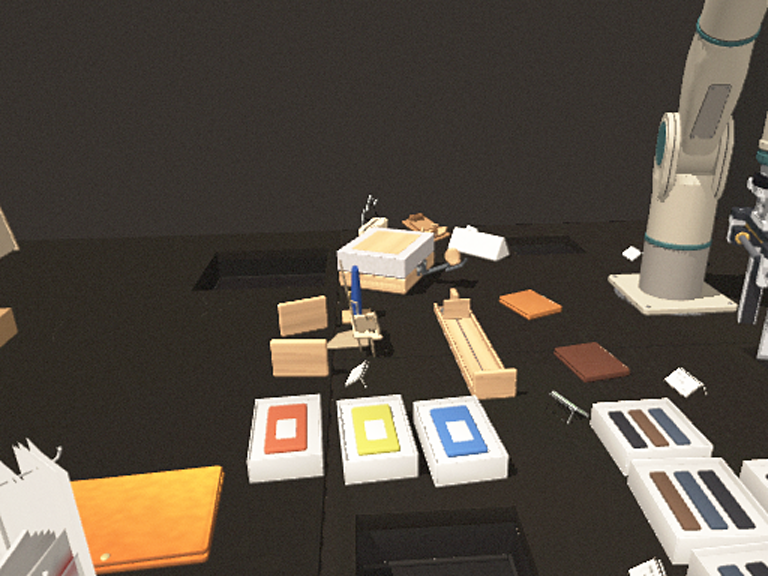

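Candidates for the tray_stop in the top view are the boards at (187,128) and (244,124), about 72 mm high and free-standing, and the end of the tray at (150,228), about 52 mm high and 70 mm wide. The last is the smallest and sits on the tray, so the tray's +y points to world +y. I'll confirm it in a crop and fit the poses.

Run:
```python
from h import *
a=get_image("top");w=cloud(a)
save(a,"crop1.png",(140,100,400,260),3)
def rect(m):
    p=w[m][:,:2].astype(np.float32); return cv2.minAreaRect((p*1000).astype(np.float32))
x,y,z=w[...,0],w[...,1],w[...,2]
lid=(z>.083)&(z<.1)&(x>.5)&(x<.75)&(y<-.03)&(y>-.32); print("lid",rect(lid),np.nanmedian(z[lid]))
tr=(z>.012)&(z<.024)&(x>.43)&(x<.56)&(y>.02)&(y<.42);print("traywall",rect(tr))
st=(z>.044)&(z<.058)&(x>.43)&(x<.56)&(y>.34)&(y<.42);print("stop top",rect(st),np.nanmedian(z[st]))
pt=(z>.045)&(z<.07)&(x>.43)&(x<.56)&(y>.02)&(y<.15);print("pusher",rect(pt),np.nanmedian(z[pt]));
for lo,hi in((.055,.07),(.046,.055)):
    q=(z>lo)&(z<hi)&pt; print(lo,rect(q),q.sum())
tab=(z>.055)&(z<.085)&(x>.42)&(x<.53)&(y>-.16)&(y<-.07);print("tab",rect(tab),np.nanmean(w[tab],0),z[tab].max())
```

```text
lid ((626.4743041992188, -176.6103973388672), (210.11563110351562, 172.14813232421875), 64.43445587158203) 0.08931449828152771
traywall ((492.9451904296875, 213.2554473876953), (70.4603500366211, 351.5523986816406), 3.4428768157958984)
stop top ((481.9895324707031, 389.8787841796875), (65.80641174316406, 10.524263381958008), 3.017151117324829) 0.048198721574289394
pusher ((500.0994567871094, 84.69873046875), (50.55061340332031, 41.74105453491211), 2.324660539627075) 0.054113096908369185
0.055 ((502.60736083984375, 86.7483139038086), (44.9693489074707, 19.74637222290039), 75.04889678955078) 48
0.046 ((504.3835144042969, 95.08454895019531), (45.80704879760742, 44.9754638671875), 33.88510513305664) 55
tab ((471.0684814453125, -101.94102478027344), (49.685997009277344, 46.20491027832031), 65.67378234863281) [ 0.46176166 -0.09705551  0.06373764] 0.08473035818683439
```

View pics/crop1.png

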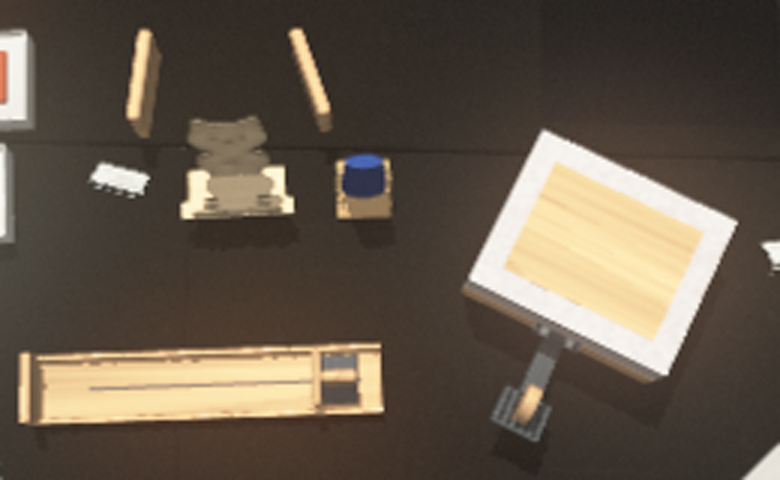

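The crop confirms it: the small upright end at crop (30,390) belongs to the tray, with the pusher at (340,378). The two bigger boards at (143,80) and (310,80) stand free, so they are decoys. Next I measure the tab and the rib in their own frames.

```bash
cat >> h.py <<'E'
def fr(w,o,yaw):
    c,s=np.cos(yaw),np.sin(yaw); d=w-np.array([o[0],o[1],0]); return np.stack([d[...,0]*c+d[...,1]*s,-d[...,0]*s+d[...,1]*c,d[...,2]],-1)
BIN=(.6247,-.1757);BY=np.radians(-25.57);TR=(.493,.214);TY=np.radians(3.4)
def wld(p,o,yaw): c,s=np.cos(yaw),np.sin(yaw); return np.round([o[0]+c*p[0]-s*p[1],o[1]+s*p[0]+c*p[1]],4)
E
python3 - <<'E'
from h import *
f=np.load("first.npz")
for k in"ab":
    b=fr(f[k],BIN,BY); m=(b[...,0]<-.115)&(b[...,0]>-.22)&(abs(b[...,1])<.04)&(b[...,2]>.058)&(b[...,2]<.1)
    q=b[m]; print(k,"tab",len(q),np.round(np.percentile(q,[3,50,97],axis=0),4).tolist())
    q=q[q[:,2]>.07]; print(k,"tab>70",len(q),np.round(np.percentile(q,[3,50,97],axis=0),4).tolist())
    t=fr(f[k],TR,TY)
    for lo,hi in((.042,.054),(.055,.07)):
        m=(abs(t[...,0])<.035)&(t[...,1]<-.09)&(t[...,1]>-.2)&(t[...,2]>lo)&(t[...,2]<hi); q=t[m]; print(k,lo,len(q),np.round(np.percentile(q,[3,50,97],axis=0),4).tolist() if len(q) else 0)
    m=(abs(t[...,0])<.045)&(t[...,1]>.14)&(t[...,1]<.2)&(t[...,2]>.025)&(t[...,2]<.06); q=t[m]; print(k,"stop",len(q),np.round(np.percentile(q,[3,50,97],axis=0),4).tolist())
    m=(abs(t[...,0])<.05)&(abs(t[...,1])<.1)&(t[...,2]>.013)&(t[...,2]<.03); q=t[m]; print(k,"walls",len(q),np.round(np.percentile(q,[3,50,97],axis=0),4).tolist())
print(wld((-.1635,0),BIN,BY),wld((-.171,0),BIN,BY))
E
```

```text
a tab 137 [[-0.1931, -0.0207, 0.0583], [-0.1799, 0.0012, 0.0646], [-0.1505, 0.0213, 0.0914]]
a tab>70 64 [[-0.18, -0.006, 0.0752], [-0.1658, 0.0008, 0.0868], [-0.1484, 0.0071, 0.0924]]
a 0.042 51 [[-0.0243, -0.1427, 0.0462], [0.0008, -0.1122, 0.0501], [0.0249, -0.1086, 0.0534]]
a 0.055 47 [[-0.006, -0.1503, 0.0559], [-0.0003, -0.1327, 0.0588], [0.0057, -0.1189, 0.0639]]
a stop 121 [[-0.033, 0.1711, 0.0278], [-0.0004, 0.1739, 0.0474], [0.0319, 0.1815, 0.0536]]
a walls 230 [[-0.0348, -0.0915, 0.0132], [-0.0014, 0.0028, 0.017], [0.0344, 0.0939, 0.0214]]
b tab 115 [[-0.1879, -0.0088, 0.0592], [-0.1644, 0.0068, 0.0726], [-0.1452, 0.0231, 0.0919]]
b tab>70 62 [[-0.176, -0.0026, 0.0715], [-0.1606, 0.0068, 0.0809], [-0.1444, 0.011, 0.0923]]
b 0.042 76 [[-0.0199, -0.1377, 0.0422], [0.0067, -0.1114, 0.0479], [0.0306, -0.1067, 0.053]]
b 0.055 25 [[-0.0005, -0.1492, 0.0559], [0.0055, -0.1296, 0.0601], [0.0101, -0.1177, 0.0635]]
b stop 302 [[-0.028, 0.1739, 0.0265], [0.0057, 0.1801, 0.04], [0.0374, 0.1829, 0.0511]]
b walls 159 [[-0.0303, -0.093, 0.0134], [-0.0256, 0.0113, 0.0179], [0.0393, 0.0944, 0.02]]
[ 0.4772 -0.1051] [ 0.4704 -0.1019]
```

```bash
python3 -m handwheel '[{"dx":0.012,"dy":-0.034,"spin":-0.28,"hand":0.05},{"dx":0.012,"dy":-0.034,"spin":-0.28},{"dx":0.012,"dy":-0.034,"spin":-0.28},{"dx":0.012,"dy":-0.034,"spin":-0.28},{"dx":0.012,"dy":-0.034,"spin":-0.28},{"dx":0.012,"dy":-0.034,"spin":-0.28},{"dx":0.012,"dy":-0.034,"spin":-0.28},{"dx":0.012,"dy":-0.034,"spin":-0.28},{"dx":0.012,"dy":-0.034,"spin":-0.28},{"dx":0.012,"dy":-0.034,"spin":-0.28},{"dx":0.012,"dy":-0.034,"spin":-0.28},{"dx":0.012,"dy":-0.034,"spin":-0.28},{"dx":0.012,"dy":-0.034,"spin":-0.28},{"dx":0.012,"dy":-0.034,"spin":-0.28},{"dx":0.012,"dy":-0.034,"spin":-0.28},{"dx":0.012,"dy":-0.034,"spin":-0.28},{"dx":0.012,"dy":-0.034,"spin":-0.28},{"dx":0.012,"dy":-0.034,"spin":-0.28},{"dx":0.012,"dy":-0.034,"spin":-0.28},{"dx":0.012,"dy":-0.034,"spin":-0.28}]'
```

```text
schema error: expected keys dx, dy, dz, spin, hand
```

```bash
python3 -m handwheel '[{"dx":0.012,"dy":-0.034,"dz":0,"spin":-0.28,"hand":0.05},{"dx":0.012,"dy":-0.034,"dz":0,"spin":-0.28,"hand":0.05},{"dx":0.012,"dy":-0.034,"dz":0,"spin":-0.28,"hand":0.05},{"dx":0.012,"dy":-0.034,"dz":0,"spin":-0.28,"hand":0.05},{"dx":0.012,"dy":-0.034,"dz":0,"spin":-0.28,"hand":0.05},{"dx":0.012,"dy":-0.034,"dz":0,"spin":-0.28,"hand":0.05},{"dx":0.012,"dy":-0.034,"dz":0,"spin":-0.28,"hand":0.05},{"dx":0.012,"dy":-0.034,"dz":0,"spin":-0.28,"hand":0.05},{"dx":0.012,"dy":-0.034,"dz":0,"spin":-0.28,"hand":0.05},{"dx":0.012,"dy":-0.034,"dz":0,"spin":-0.28,"hand":0.05},{"dx":0.012,"dy":-0.034,"dz":0,"spin":-0.28,"hand":0.05},{"dx":0.012,"dy":-0.034,"dz":0,"spin":-0.28,"hand":0.05},{"dx":0.012,"dy":-0.034,"dz":0,"spin":-0.28,"hand":0.05},{"dx":0.012,"dy":-0.034,"dz":0,"spin":-0.28,"hand":0.05},{"dx":0.012,"dy":-0.034,"dz":0,"spin":-0.28,"hand":0.05},{"dx":0.012,"dy":-0.034,"dz":0,"spin":-0.28,"hand":0.05},{"dx":0.012,"dy":-0.034,"dz":0,"spin":-0.28,"hand":0.05},{"dx":0.012,"dy":-0.034,"dz":0,"spin":-0.28,"hand":0.05}]'
```

```text
t: 2.35
tcp_pos: [0.4386, -0.0028, 0.2058]
eef_rot: [0.0, 0.217, 0.976, 0.0]
wrist_force: [0.4, 0.4, 0.1]
gripper_width: 0.0499
grip_force: 0.0
```

```bash
python3 -m handwheel '[{"dx":0.0128,"dy":-0.034,"dz":0,"spin":-0.2,"hand":0.05},{"dx":0.0128,"dy":-0.034,"dz":0,"spin":-0.3,"hand":0.05},{"dx":0.0128,"dy":-0.034,"dz":-0.01,"spin":0,"hand":0.05},{"dx":0,"dy":0,"dz":-0.03,"spin":0,"hand":0.05},{"dx":0,"dy":0,"dz":-0.03,"spin":0,"hand":0.05},{"dx":0,"dy":0,"dz":-0.02,"spin":0,"hand":0.05},{"dx":0,"dy":0,"dz":-0.015,"spin":0,"hand":0.05},{"dx":0,"dy":0,"dz":-0.015,"spin":0,"hand":0.05},{"dx":0,"dy":0,"dz":-0.015,"spin":0,"hand":0.05},{"dx":0,"dy":0,"dz":-0.01,"spin":0,"hand":0.05},{"dx":0,"dy":0,"dz":0,"spin":0,"hand":0.05}]'
python3 - <<'E'
from h import *
b=get_image("side");save(b,"s1.png",(240,110,360,210),5)
E
```

```text
t: 3.27
tcp_pos: [0.4754, -0.1029, 0.0589]
eef_rot: [-0.002, 0.221, 0.975, -0.0]
wrist_force: [-0.8, -0.2, 0.0]
gripper_width: 0.0502
grip_force: 0.0
```

View pics/s1.png

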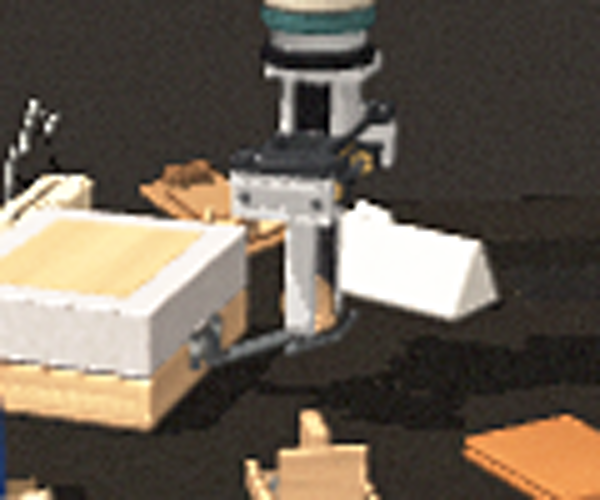

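The near finger stands in front of the tab at crop (305,280), with its tip just above the foot plate. I close on the tab.

```bash
python3 -m handwheel '[{"dx":0,"dy":0,"dz":0.003,"spin":0,"hand":0.0},{"dx":0,"dy":0,"dz":0,"spin":0,"hand":0.0},{"dx":0,"dy":0,"dz":0,"spin":0,"hand":0.0},{"dx":0,"dy":0,"dz":0,"spin":0,"hand":0.0},{"dx":0,"dy":0,"dz":0,"spin":0,"hand":0.0},{"dx":0,"dy":0,"dz":0,"spin":0,"hand":0.0}]'
```

```text
t: 3.82
tcp_pos: [0.4761, -0.1045, 0.0638]
eef_rot: [0.0, 0.221, 0.975, -0.001]
wrist_force: [-2.2, -5.2, 5.4]
gripper_width: 0.014
grip_force: 30.4
```

```bash
python3 -m handwheel '[{"dx":-0.0004,"dy":0.0002,"dz":-0.0015,"spin":0,"hand":0.0},{"dx":-0.0004,"dy":0.0002,"dz":-0.0015,"spin":0,"hand":0.0},{"dx":-0.0004,"dy":0.0002,"dz":-0.0015,"spin":0,"hand":0.0},{"dx":-0.0004,"dy":0.0002,"dz":-0.0015,"spin":0,"hand":0.0},{"dx":-0.0004,"dy":0.0002,"dz":-0.0015,"spin":0,"hand":0.0},{"dx":-0.0004,"dy":0.0002,"dz":-0.0015,"spin":0,"hand":0.0},{"dx":-0.0004,"dy":0.0002,"dz":-0.0015,"spin":0,"hand":0.0},{"dx":-0.0004,"dy":0.0002,"dz":-0.0015,"spin":0,"hand":0.0},{"dx":-0.0004,"dy":0.0002,"dz":-0.0015,"spin":0,"hand":0.0},{"dx":-0.0004,"dy":0.0002,"dz":-0.0015,"spin":0,"hand":0.0},{"dx":-0.0004,"dy":0.0002,"dz":-0.0015,"spin":0,"hand":0.0},{"dx":-0.0004,"dy":0.0002,"dz":-0.0015,"spin":0,"hand":0.0}]'
python3 -m handwheel '[{"dx":-0.00015,"dy":0.0001,"dz":-0.0015,"spin":0,"hand":0.0},{"dx":-0.00015,"dy":0.0001,"dz":-0.0015,"spin":0,"hand":0.0},{"dx":-0.00015,"dy":0.0001,"dz":-0.0015,"spin":0,"hand":0.0},{"dx":-0.00015,"dy":0.0001,"dz":-0.0015,"spin":0,"hand":0.0},{"dx":-0.00015,"dy":0.0001,"dz":-0.0015,"spin":0,"hand":0.0},{"dx":-0.00015,"dy":0.0001,"dz":-0.0015,"spin":0,"hand":0.0},{"dx":-0.00015,"dy":0.0001,"dz":-0.0015,"spin":0,"hand":0.0},{"dx":-0.00015,"dy":0.0001,"dz":-0.0015,"spin":0,"hand":0.0},{"dx":-0.00015,"dy":0.0001,"dz":-0.0015,"spin":0,"hand":0.0},{"dx":-0.00015,"dy":0.0001,"dz":-0.0015,"spin":0,"hand":0.0},{"dx":0,"dy":0,"dz":-0.0015,"spin":0,"hand":0.0},{"dx":0,"dy":0,"dz":0,"spin":0,"hand":0.0}]'
python3 - <<'E'
from h import *
b=get_image("side");w=cloud(b)
f=fr(w,BIN,BY); m=(f[...,0]>0)&(f[...,0]<.3)&(abs(f[...,1])<.1)&(f[...,2]>.1); print(np.nanpercentile(f[m],[2,50,99],axis=0))
save(b,"s2.png",(200,80,380,210),4)
E
```

```text
t: 4.82
tcp_pos: [0.4709, -0.102, 0.0463]
eef_rot: [-0.0, 0.221, 0.975, -0.001]
wrist_force: [-4.3, -1.9, 10.3]
gripper_width: 0.0137
grip_force: 30.0
t: 5.82
tcp_pos: [0.4685, -0.1009, 0.0291]
eef_rot: [-0.001, 0.221, 0.975, -0.001]
wrist_force: [-3.5, -1.7, 3.7]
gripper_width: 0.014
grip_force: 30.0
[[ 0.11528652 -0.0996626   0.10287686]
 [ 0.15352422 -0.04195988  0.15465248]
 [ 0.16824195  0.09199852  0.21124464]]
```

View pics/s2.png

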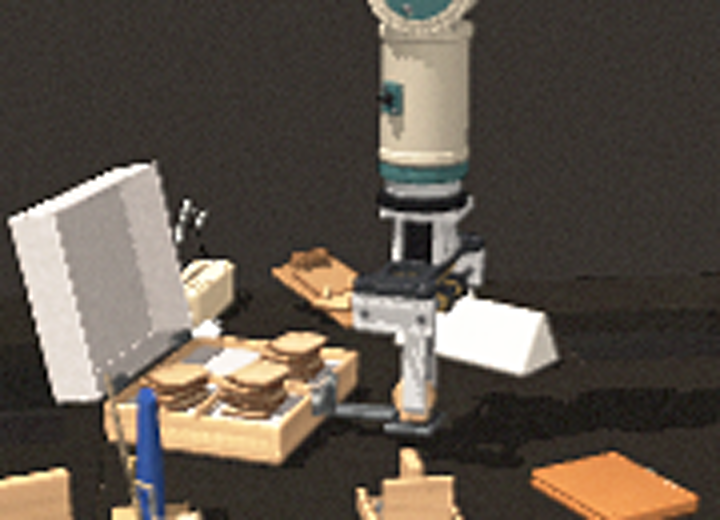

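The lid is open and leans back a little (crop (100,280)). Three packs are in the bin at (180,385), (255,390) and (297,355), and one compartment is empty. I press on until I feel the stop.

```bash
python3 -m handwheel '[{"dx":0,"dy":0,"dz":-0.0015,"spin":0,"hand":0.0},{"dx":0,"dy":0,"dz":-0.0015,"spin":0,"hand":0.0},{"dx":0,"dy":0,"dz":0,"spin":0,"hand":0.0}]'; python3 -m handwheel '[{"dx":0,"dy":0,"dz":-0.001,"spin":0,"hand":0.0},{"dx":0,"dy":0,"dz":-0.001,"spin":0,"hand":0.0},{"dx":0,"dy":0,"dz":0,"spin":0,"hand":0.0}]'
```

```text
t: 6.12
tcp_pos: [0.4684, -0.1008, 0.026]
eef_rot: [-0.001, 0.221, 0.975, -0.001]
wrist_force: [-3.9, -2.5, 2.1]
gripper_width: 0.0142
grip_force: 30.0
t: 6.37
tcp_pos: [0.4684, -0.1008, 0.0241]
eef_rot: [-0.001, 0.221, 0.975, -0.001]
wrist_force: [-3.5, -2.9, 3.6]
gripper_width: 0.0136
grip_force: 30.0
```

```bash
python3 -m handwheel '[{"dx":0,"dy":0,"dz":-0.001,"spin":0,"hand":0.0},{"dx":0,"dy":0,"dz":-0.001,"spin":0,"hand":0.0},{"dx":0,"dy":0,"dz":0,"spin":0,"hand":0.0}]'
python3 - <<'E'
from h import *
f=np.load("first.npz")
b=get_image("side");a=get_image("top")
for n,p in(("s",b),("t",a)):
    F=fr(cloud(p),BIN,BY)
    m=(F[...,0]<-.115)&(F[...,0]>-.22)&(abs(F[...,1])<.04)&(F[...,2]<.06)&(F[...,2]>.008); q=F[m]
    print(n,np.round(np.percentile(q,[3,20,50,80,97],axis=0),4).tolist())
F=fr(cloud(b),BIN,BY)
m=(F[...,0]>.05)&(F[...,0]<.3)&(abs(F[...,1]-0.0)<.09)&(F[...,2]>.08)&(F[...,2]<.25);q=F[m]
# inner plane/side outlines of lid: print front-most and back-most x per height
for z in np.arange(.08,.24,.02):
    s=q[(abs(q[:,2]-z)<.01)]; 
    if len(s): print(round(z,3),np.round(np.percentile(s[:,0],[2,98]),3),len(s))
E
```

```text
t: 6.62
tcp_pos: [0.4684, -0.1008, 0.0224]
eef_rot: [-0.001, 0.221, 0.975, -0.001]
wrist_force: [-4.4, -4.6, 7.8]
gripper_width: 0.014
grip_force: 30.0
s [[-0.1868, -0.0164, 0.0126], [-0.1794, 0.0011, 0.0163], [-0.1685, 0.0115, 0.0233], [-0.1492, 0.0194, 0.0453], [-0.1235, 0.0272, 0.0571]]
t [[-0.1922, -0.0007, 0.0103], [-0.187, 0.0234, 0.0119], [-0.1668, 0.0244, 0.0133], [-0.1608, 0.0247, 0.0144], [-0.1575, 0.0248, 0.0157]]
0.08 [0.162 0.173] 56
0.1 [0.168 0.184] 111
0.12 [0.18  0.194] 110
0.14 [0.191 0.207] 112
0.16 [0.205 0.216] 95
0.18 [0.177 0.208] 35
0.2 [0.176 0.181] 5
```

```bash
python3 -m handwheel '[{"dx":0,"dy":0,"dz":-0.001,"spin":0,"hand":0.0},{"dx":0,"dy":0,"dz":-0.001,"spin":0,"hand":0.0},{"dx":0,"dy":0,"dz":0,"spin":0,"hand":0.0}]'
```

```text
t: 6.97
tcp_pos: [0.4685, -0.1008, 0.022]
eef_rot: [-0.001, 0.222, 0.975, -0.0]
wrist_force: [-7.4, -1.7, 26.6]
gripper_width: 0.0138
grip_force: 30.0
```

The stop is reached at 27 N. I relax, open and rise, then look.

```bash
python3 -m handwheel '[{"dx":0,"dy":0,"dz":0.0015,"spin":0,"hand":0.0},{"dx":0,"dy":0,"dz":0,"spin":0,"hand":0.06},{"dx":0,"dy":0,"dz":0,"spin":0,"hand":0.06},{"dx":0,"dy":0,"dz":0,"spin":0,"hand":0.06},{"dx":0,"dy":0,"dz":0,"spin":0,"hand":0.06},{"dx":0,"dy":0,"dz":0.01,"spin":0,"hand":0.06},{"dx":0,"dy":0,"dz":0.02,"spin":0,"hand":0.06},{"dx":0,"dy":0,"dz":0.04,"spin":0,"hand":0.06},{"dx":0,"dy":0,"dz":0.04,"spin":0,"hand":0.06},{"dx":-0.02,"dy":0.02,"dz":0.025,"spin":0,"hand":0.06},{"dx":-0.01,"dy":0.038,"dz":0,"spin":0,"hand":0.06},{"dx":0,"dy":0.04,"dz":0,"spin":0,"hand":0.064},{"dx":0,"dy":0.04,"dz":0,"spin":0,"hand":0.064},{"dx":0,"dy":0,"dz":0,"spin":0,"hand":0.064}]'
cat > packs.py <<'E'
from h import *
a=get_image("top");w=cloud(a);out=a["color"].copy();n=__import__("sys").argv[1]
tot=np.zeros(w.shape[:2],bool)
for k in range(4):
    for m in masks_of(f"pack_{k}_centre",a):
        if m["score"]<.3: continue
        if (tot&m["region"]).sum()>.5*m["region"].sum(): continue
        tot|=m["region"]; q=w[m["region"]];q=q[~np.isnan(q[:,0])]; h=np.median(q[:,2]); s=q[abs(q[:,2]-h)<.008]
        r=cv2.minAreaRect((s[:,:2]*1000).astype(np.float32)); ctr=np.array(r[0])/1000
        F=fr(np.array([ctr[0],ctr[1],h]),BIN,BY)
        print(k,round(m["score"],2),np.round(m["location"]),"top",round(float(h),4),"ctr",np.round(ctr,4),"size",np.round(r[1]),"ang",round(r[2],1),"binframe",np.round(F,4))
F=fr(w,BIN,BY);m=(abs(F[...,0])<.08)&(abs(F[...,1])<.1)
for sx in(-1,1):
    for sy in(-1,1):
        c=(abs(F[...,0]-sx*.039)<.037)&(abs(F[...,1]-sy*.051)<.048); q=F[c&(F[...,2]>.047)&(F[...,2]<.075)]
        if len(q)>30:
            h=np.median(q[:,2]); s=q[abs(q[:,2]-h)<.006]; r=cv2.minAreaRect((s[:,:2]*1000).astype(np.float32)); print("comp",sx,sy,len(s),"top",round(float(h),4),np.round(r[0],1),np.round(r[1]),round(r[2],1),"mean",np.round(s.mean(0),4),"world",wld(np.array(r[0])/1000,BIN,BY))
        else: print("comp",sx,sy,"empty",len(q))
save(a,n,(250,90,450,240),4)
E
python3 packs.py t2.png
```

```text
t: 8.13
tcp_pos: [0.4401, 0.0473, 0.1573]
eef_rot: [0.0, 0.215, 0.977, 0.002]
wrist_force: [-0.4, 1.0, -0.6]
gripper_width: 0.0643
grip_force: 0.0
1 0.83 [320. 194.] top 0.0613 ctr [ 0.6079 -0.119 ] size [59. 42.] ang 49.9 binframe [-0.0396  0.0439  0.0613]
1 0.7 [365. 135.] top 0.0891 ctr [ 0.7545 -0.2374] size [209.  66.] ang 64.0 binframe [0.1437 0.0004 0.0891]
1 0.36 [316. 234.] top 0.0198 ctr [ 0.4987 -0.1135] size [ 47. 105.] ang 66.0 binframe [-0.1405  0.0017  0.0198]
3 0.84 [347. 206.] top 0.0612 ctr [ 0.5669 -0.2   ] size [59. 45.] ang 46.4 binframe [-0.0417 -0.0468  0.0612]
comp -1 -1 246 top 0.0617 [-41.6 -47.1] [58. 41.] 77.4 mean [-0.0416 -0.0476  0.0618] world [ 0.5669 -0.2002]
comp -1 1 244 top 0.0615 [-39.6  44. ] [59. 42.] 75.4 mean [-0.0398  0.0439  0.0616] world [ 0.608  -0.1189]
comp 1 -1 empty 0
comp 1 1 240 top 0.0545 [34.1 49.7] [58. 46.] 65.9 mean [0.0345 0.0506 0.0544] world [ 0.6769 -0.1456]
```

View pics/t2.png

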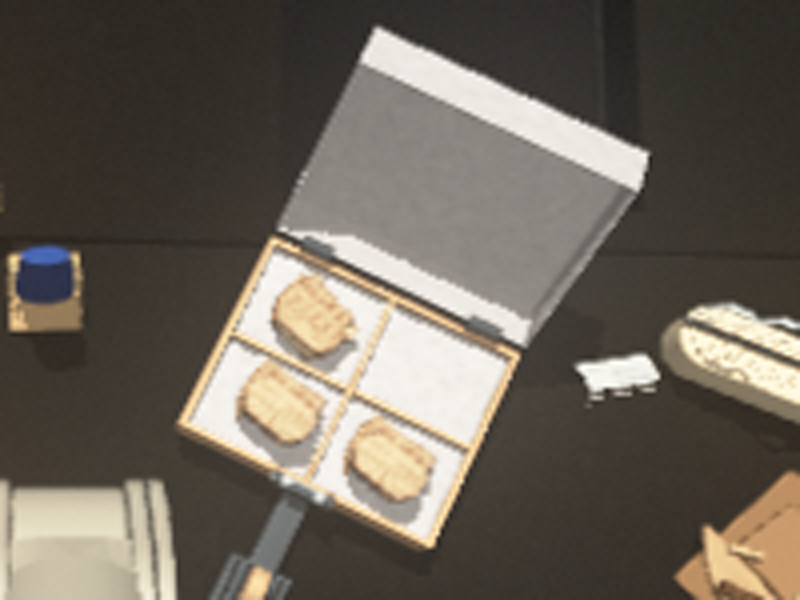

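Three packs lie at crop (313,315), (280,405) and (390,458), and the right rear compartment is empty. I check their headings through their extents at each angle.

Run:
```python
from h import *
pics=[get_image("top") for _ in range(4)];W=[fr(cloud(p),BIN,BY) for p in pics]
sd=fr(cloud(get_image("side")),BIN,BY)
for sx,sy,h in((-1,-1,.0615),(-1,1,.0615),(1,1,.0545)):
    q=np.concatenate([F[(abs(F[...,0]-sx*.039)<.037)&(abs(F[...,1]-sy*.051)<.048)&(abs(F[...,2]-h)<.006)] for F in W])
    print(sx,sy,len(q),"cov eig",np.round(np.sqrt(np.linalg.eigvalsh(np.cov(q[:,:2].T)))*1e3,1), "axis",np.degrees(np.arctan2(*np.linalg.eigh(np.cov(q[:,:2].T))[1][::-1,1])).round(0))
    for a in range(0,180,10):
        d=q[:,0]*np.cos(np.radians(a))+q[:,1]*np.sin(np.radians(a)); print(a,round(np.ptp(np.percentile(d,[.5,99.5]))*1e3),end="; ")
    print()
    s=sd[(abs(sd[...,0]-sx*.039)<.037)&(abs(sd[...,1]-sy*.051)<.048)&(sd[...,2]>.044)&(sd[...,2]<.07)]
    print(" side",len(s),np.round(np.percentile(s,[1,50,99],axis=0),4).tolist())
p=pics[0];save(p,"t3.png",(285,145,375,220),8)
```

```text
-1 -1 1011 cov eig [11.7 15.9] axis 74.0
0 48; 10 52; 20 56; 30 59; 40 60; 50 61; 60 60; 70 58; 80 58; 90 57; 100 58; 110 58; 120 57; 130 54; 140 52; 150 48; 160 44; 170 43; 
 side 114 [[-0.0595, -0.073, 0.0445], [-0.0391, -0.0337, 0.0616], [-0.0105, -0.0117, 0.0662]]
-1 1 976 cov eig [11.9 15.7] axis 76.0
0 49; 10 54; 20 57; 30 60; 40 61; 50 61; 60 59; 70 57; 80 57; 90 58; 100 58; 110 57; 120 57; 130 56; 140 53; 150 49; 160 45; 170 43; 
 side 134 [[-0.0571, 0.0211, 0.0445], [-0.0369, 0.0624, 0.061], [-0.0078, 0.0764, 0.0664]]
1 1 949 cov eig [12.2 15.4] axis 74.0
0 52; 10 54; 20 56; 30 57; 40 58; 50 57; 60 56; 70 57; 80 59; 90 60; 100 60; 110 59; 120 58; 130 55; 140 52; 150 47; 160 46; 170 48; 
 side 96 [[0.0159, 0.0271, 0.0453], [0.0369, 0.0614, 0.0557], [0.0686, 0.0812, 0.0588]]
```

View pics/t3.png

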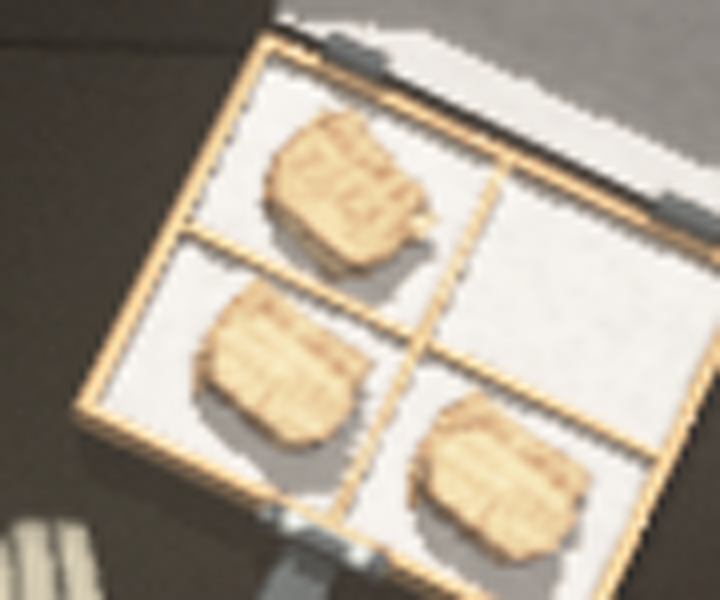

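The visible shape measures about 48 mm along the bin's x and 58 mm along its y, which contradicts the text. A wide grip along the bin's y will show which is right from the opening it stops at.

```bash
python3 -m handwheel '[{"dx":0.028,"dy":-0.0277,"dz":0,"spin":-0.5,"hand":0.084},{"dx":0.028,"dy":-0.0277,"dz":0,"spin":0,"hand":0.084},{"dx":0.028,"dy":-0.0277,"dz":0,"spin":0,"hand":0.084},{"dx":0.028,"dy":-0.0277,"dz":0,"spin":0,"hand":0.084},{"dx":0.028,"dy":-0.0277,"dz":0,"spin":0,"hand":0.084},{"dx":0.028,"dy":-0.0277,"dz":0,"spin":0,"hand":0.084},{"dx":0,"dy":0,"dz":-0.03,"spin":0,"hand":0.084},{"dx":0,"dy":0,"dz":-0.03,"spin":0,"hand":0.084},{"dx":0,"dy":0,"dz":0,"spin":0,"hand":0.084}]'
python3 -m handwheel '[{"dx":0,"dy":0,"dz":-0.02,"spin":0,"hand":0.084},{"dx":0,"dy":0,"dz":-0.015,"spin":0,"hand":0.084},{"dx":0,"dy":0,"dz":-0.01,"spin":0,"hand":0.084},{"dx":0,"dy":0,"dz":-0.006,"spin":0,"hand":0.084},{"dx":0,"dy":0,"dz":0,"spin":0,"hand":0.084},{"dx":0,"dy":0,"dz":0,"spin":0,"hand":0.04},{"dx":0,"dy":0,"dz":0,"spin":0,"hand":0.03},{"dx":0,"dy":0,"dz":0,"spin":0,"hand":0.03},{"dx":0,"dy":0,"dz":0,"spin":0,"hand":0.03},{"dx":0,"dy":0,"dz":0,"spin":0,"hand":0.03},{"dx":0,"dy":0,"dz":0,"spin":0,"hand":0.03}]'
```

```text
t: 9.38
tcp_pos: [0.6039, -0.1283, 0.091]
eef_rot: [-0.005, 0.226, 0.974, -0.0]
wrist_force: [-1.7, 1.5, -0.2]
gripper_width: 0.0841
grip_force: 0.0
t: 10.3
tcp_pos: [0.6086, -0.1278, 0.0461]
eef_rot: [0.0, 0.225, 0.974, 0.0]
wrist_force: [-1.4, 1.4, 4.3]
gripper_width: 0.06
grip_force: 28.4
```

The grip stopped at 60 mm, so the 58 mm length lies along the bin's y. I turn 90° to grip the 46 mm width along the bin's x.

```bash
python3 -m handwheel '[{"dx":0,"dy":0,"dz":0,"spin":0,"hand":0.084},{"dx":0,"dy":0,"dz":0,"spin":0,"hand":0.084},{"dx":0,"dy":0,"dz":0,"spin":0,"hand":0.084},{"dx":0,"dy":0,"dz":0.03,"spin":0,"hand":0.084},{"dx":0,"dy":0,"dz":0.03,"spin":0,"hand":0.084},{"dx":-0.003,"dy":0.0014,"dz":0,"spin":-6.92,"hand":0.064},{"dx":-0.0028,"dy":0.0014,"dz":0,"spin":-6.92,"hand":0.064},{"dx":0,"dy":0,"dz":0,"spin":-6.92,"hand":0.064},{"dx":0,"dy":0,"dz":0,"spin":-6.92,"hand":0.064},{"dx":0,"dy":0,"dz":0,"spin":-6.92,"hand":0.064},{"dx":0,"dy":0,"dz":0,"spin":-6.92,"hand":0.064},{"dx":0,"dy":0,"dz":0,"spin":-6.92,"hand":0.064},{"dx":0,"dy":0,"dz":0,"spin":-6.92,"hand":0.064},{"dx":0,"dy":0,"dz":0,"spin":-6.92,"hand":0.064},{"dx":0,"dy":0,"dz":0,"spin":-6.92,"hand":0.064},{"dx":0,"dy":0,"dz":0,"spin":-6.92,"hand":0.064},{"dx":0,"dy":0,"dz":0,"spin":-6.92,"hand":0.064},{"dx":0,"dy":0,"dz":0,"spin":-6.92,"hand":0.064},{"dx":0,"dy":0,"dz":0,"spin":0,"hand":0.064},{"dx":0,"dy":0,"dz":0,"spin":0,"hand":0.064}]'
python3 - <<'E'
from h import *
s=sense();print(s["tcp_pos"],s["q"])
t=s["tcp_pos"];print(fr(np.array(t),BIN,BY)); m=rot(s["eef_rot"]);print("tooly deg",np.degrees(np.arctan2(m[1,1],m[0,1])))
E
```

```text
t: 11.97
tcp_pos: [0.6022, -0.1251, 0.1051]
eef_rot: [-0.0, 0.847, 0.531, -0.0]
wrist_force: [0.1, -0.0, 0.6]
gripper_width: 0.0643
grip_force: 0.0
[ 0.60216099 -0.12508925  0.10510999] [-0.1911894   0.7770448   0.59579237  1.72233669 -0.56633024  0.82155989
  0.21795509]
[-0.04217579  0.03592572  0.10510999]
tooly deg -25.787537020021155
```

```bash
python3 -m handwheel '[{"dx":0,"dy":0,"dz":-0.025,"spin":0,"hand":0.064},{"dx":0,"dy":0,"dz":-0.015,"spin":0,"hand":0.064},{"dx":0,"dy":0,"dz":-0.012,"spin":0,"hand":0.064},{"dx":0,"dy":0,"dz":-0.009,"spin":0,"hand":0.064},{"dx":0,"dy":0,"dz":0,"spin":0,"hand":0.064}]'
python3 -m handwheel '[{"dx":0,"dy":0,"dz":0,"spin":0,"hand":0.03},{"dx":0,"dy":0,"dz":0,"spin":0,"hand":0.02},{"dx":0,"dy":0,"dz":0,"spin":0,"hand":0.02},{"dx":0,"dy":0,"dz":0,"spin":0,"hand":0.02},{"dx":0,"dy":0,"dz":0,"spin":0,"hand":0.02},{"dx":0,"dy":0,"dz":0,"spin":0,"hand":0.02}]'
```

```text
t: 12.38
tcp_pos: [0.6013, -0.1248, 0.0427]
eef_rot: [-0.001, 0.848, 0.53, -0.001]
wrist_force: [0.2, -0.6, -0.5]
gripper_width: 0.0642
grip_force: 0.0
t: 12.88
tcp_pos: [0.6032, -0.1254, 0.0453]
eef_rot: [0.001, 0.848, 0.53, 0.001]
wrist_force: [0.4, -0.2, 4.2]
gripper_width: 0.0472
grip_force: 28.6
```

Gripped at 47 mm. I lift and carry it towards the stop end of the tray.

```bash
python3 -m handwheel '[{"dx":0,"dy":0,"dz":0.015,"spin":0,"hand":0.02},{"dx":0,"dy":0,"dz":0.03,"spin":0,"hand":0.02},{"dx":0,"dy":0,"dz":0.04,"spin":0,"hand":0.02},{"dx":-0.009,"dy":0.0365,"dz":0,"spin":2.25,"hand":0.02},{"dx":-0.009,"dy":0.0365,"dz":0,"spin":2.25,"hand":0.02},{"dx":-0.009,"dy":0.0365,"dz":0,"spin":2.25,"hand":0.02},{"dx":-0.009,"dy":0.0365,"dz":0,"spin":2.25,"hand":0.02},{"dx":-0.009,"dy":0.0365,"dz":0,"spin":2.25,"hand":0.02},{"dx":-0.009,"dy":0.0365,"dz":0,"spin":2.25,"hand":0.02},{"dx":-0.009,"dy":0.0365,"dz":0,"spin":2.25,"hand":0.02},{"dx":-0.009,"dy":0.0365,"dz":0,"spin":2.25,"hand":0.02},{"dx":-0.009,"dy":0.0365,"dz":0,"spin":2.25,"hand":0.02},{"dx":-0.009,"dy":0.0365,"dz":0,"spin":2.25,"hand":0.02},{"dx":-0.009,"dy":0.0365,"dz":0,"spin":2.25,"hand":0.02},{"dx":-0.009,"dy":0.0365,"dz":0,"spin":2.25,"hand":0.02},{"dx":-0.009,"dy":0.0365,"dz":0,"spin":2.25,"hand":0.02},{"dx":0,"dy":0,"dz":0,"spin":0,"hand":0.02},{"dx":0,"dy":0,"dz":0,"spin":0,"hand":0.02}]'
cat > st.py <<'E'
from h import *
s=sense();t=np.array(s["tcp_pos"]);m=rot(s["eef_rot"]);print("tcp",np.round(t,4),"yaw",np.round(np.degrees(np.arctan2(m[1,1],m[0,1])),1),"tray",np.round(fr(t,TR,TY),4),"bin",np.round(fr(t,BIN,BY),4),"f",np.round(s["wrist_force"],1),s["gripper_width"],s["grip_force"])
E
python3 st.py
```

```text
t: 14.38
tcp_pos: [0.4835, 0.3523, 0.1289]
eef_rot: [-0.001, 0.685, 0.729, -0.0]
wrist_force: [1.5, -1.1, -1.4]
gripper_width: 0.0477
grip_force: 28.6
tcp [0.4835 0.3523 0.1289] yaw 3.6 tray [-0.0013  0.1386  0.1289] bin [-0.3553  0.4153  0.1289] f [ 1.5 -1.1 -1.4] 0.04765478049306072 28.61140818335116
```

```bash
python3 -m handwheel '[{"dx":0.0025,"dy":-0.0035,"dz":-0.03,"spin":0,"hand":0.02},{"dx":0,"dy":0,"dz":-0.03,"spin":0,"hand":0.02},{"dx":0,"dy":0,"dz":-0.02,"spin":0,"hand":0.02},{"dx":0,"dy":0,"dz":-0.012,"spin":0,"hand":0.02},{"dx":0,"dy":0,"dz":-0.006,"spin":0,"hand":0.02},{"dx":0,"dy":0,"dz":-0.005,"spin":0,"hand":0.02},{"dx":0,"dy":0,"dz":-0.002,"spin":0,"hand":0.02},{"dx":0,"dy":0,"dz":0,"spin":0,"hand":0.02},{"dx":0,"dy":0,"dz":0,"spin":0,"hand":0.02}]'; python3 st.py
```

```text
t: 15.13
tcp_pos: [0.4886, 0.3462, 0.0254]
eef_rot: [0.0, 0.687, 0.727, 0.001]
wrist_force: [-0.1, -0.3, -1.0]
gripper_width: 0.0473
grip_force: 28.6
tcp [0.4886 0.3462 0.0254] yaw 3.3 tray [0.0035 0.1322 0.0254] bin [-0.348   0.412   0.0254] f [-0.1 -0.3 -1. ] 0.047345742945104144 28.611499909311533
```

```bash
python3 -m handwheel '[{"dx":-0.0025,"dy":0,"dz":-0.001,"spin":0,"hand":0.02},{"dx":0,"dy":0,"dz":-0.001,"spin":0,"hand":0.02},{"dx":0,"dy":0,"dz":-0.001,"spin":0,"hand":0.02},{"dx":0,"dy":0,"dz":0,"spin":0,"hand":0.02}]'; python3 st.py
```

```text
t: 15.47
tcp_pos: [0.4853, 0.3464, 0.0232]
eef_rot: [-0.001, 0.687, 0.727, 0.0]
wrist_force: [-3.0, -0.5, 10.6]
gripper_width: 0.0476
grip_force: 28.6
tcp [0.4853 0.3464 0.0232] yaw 3.3 tray [0.0002 0.1326 0.0232] bin [-0.3511  0.4108  0.0232] f [-3.  -0.5 10.6] 0.047626298078107504 28.62142344005406
```

It is resting on the floor. I release, rise and re-measure the packs.

```bash
python3 -m handwheel '[{"dx":0,"dy":0,"dz":0.001,"spin":0,"hand":0.064},{"dx":0,"dy":0,"dz":0,"spin":0,"hand":0.064},{"dx":0,"dy":0,"dz":0,"spin":0,"hand":0.064},{"dx":0,"dy":0,"dz":0.02,"spin":0,"hand":0.064},{"dx":0,"dy":0,"dz":0.04,"spin":0,"hand":0.064},{"dx":0,"dy":0,"dz":0.04,"spin":0,"hand":0.064},{"dx":0.009,"dy":-0.0365,"dz":0.01,"spin":-2.25,"hand":0.064},{"dx":0.009,"dy":-0.0365,"dz":0,"spin":-2.25,"hand":0.064},{"dx":0.009,"dy":-0.0365,"dz":0,"spin":-2.25,"hand":0.064},{"dx":0.009,"dy":-0.0365,"dz":0,"spin":-2.25,"hand":0.064},{"dx":0.009,"dy":-0.0365,"dz":0,"spin":-2.25,"hand":0.064},{"dx":0,"dy":0,"dz":0,"spin":0,"hand":0.064},{"dx":0,"dy":0,"dz":0,"spin":0,"hand":0.064}]'; python3 st.py; python3 packs.py t4.png
python3 - <<'E'
from h import *
t=fr(cloud(get_image("side")),TR,TY); q=t[(abs(t[...,0])<.035)&(t[...,1]>.06)&(t[...,1]<.168)&(t[...,2]>.03)&(t[...,2]<.06)]
print("tray pack",len(q),np.round(np.percentile(q,[2,50,98],axis=0),4).tolist())
E
```

```text
t: 16.55
tcp_pos: [0.5311, 0.1605, 0.1327]
eef_rot: [0.0, 0.756, 0.654, -0.0]
wrist_force: [0.3, -0.2, -0.1]
gripper_width: 0.0642
grip_force: 0.0
tcp [0.5311 0.1605 0.1327] yaw -8.3 tray [ 0.0349 -0.0556  0.1327] bin [-0.2295  0.2629  0.1327] f [ 0.3 -0.2 -0.1] 0.06421717265017467 0.0
1 0.51 [159. 229.] top 0.04 ctr [0.4909 0.3694] size [20. 33.] ang 66.6 binframe [-0.3559  0.434   0.04  ]
2 0.61 [325. 169.] top 0.0534 ctr [ 0.6783 -0.1471] size [58. 47.] ang 45.5 binframe [0.036  0.0489 0.0534]
3 0.68 [354. 204.] top 0.0604 ctr [ 0.5764 -0.2191] size [60. 44.] ang 64.2 binframe [-0.0248 -0.06    0.0604]
3 0.46 [364. 135.] top 0.0881 ctr [ 0.755 -0.236] size [208.  65.] ang 65.9 binframe [0.1436 0.0019 0.0881]
comp -1 -1 251 top 0.0613 [-25.4 -60.4] [60. 43.] 88.6 mean [-0.0261 -0.0605  0.0614] world [ 0.5757 -0.2192]
comp -1 1 empty 0
comp 1 -1 empty 0
comp 1 1 229 top 0.0546 [34.2 50.5] [56. 43.] 71.0 mean [0.0339 0.0509 0.0547] world [ 0.6774 -0.1449]
tray pack 177 [[-0.0182, 0.1066, 0.0332], [0.0035, 0.1319, 0.0414], [0.024, 0.1556, 0.0433]]
```

The pack in (-1,-1) has been knocked to bin frame (-25,-60) and turned about 12°. The placed pack, whose heading is known, shows how the visible axis relates to the true one.

Run:
```python
from h import *
def an(q,l):
    q=q[:,:2]; e,v=np.linalg.eigh(np.cov(q.T)); print(l,len(q),"mean",np.round(q.mean(0),4),"axis",np.degrees(np.arctan2(v[1,1],v[0,1])).round(0)%180,np.round(np.sqrt(e)*1e3,1),[int(np.ptp(np.percentile(q@[np.cos(np.radians(a)),np.sin(np.radians(a))],[.5,99.5]))*1e3) for a in range(0,180,15)])
P=[cloud(get_image("top")) for _ in range(3)]
g=lambda f:np.concatenate([f(w) for w in P])
def t(w): F=fr(w,TR,TY); return F[(abs(F[...,0])<.034)&(F[...,1]>.08)&(F[...,1]<.168)&(F[...,2]>.034)&(F[...,2]<.047)]
an(g(t),"tray")
for sx,sy,h in((-1,-1,.0615),(1,1,.0545)):
    def b(w): F=fr(w,BIN,BY); return F[(abs(F[...,0]-sx*.039)<.042)&(abs(F[...,1]-sy*.051)<.05)&(abs(F[...,2]-h)<.006)]
    an(g(b),(sx,sy))
```

```text
tray 108 mean [0.0085 0.1536] axis 158.0 [3.4 9.9] [33, 30, 25, 20, 14, 15, 19, 24, 28, 31, 34, 34]
(-1, -1) 746 mean [-0.0261 -0.0604] axis 87.0 [12.  15.6] [43, 50, 56, 59, 60, 59, 56, 55, 56, 55, 52, 47]
(1, 1) 717 mean [0.0346 0.0508] axis 71.0 [12.3 15.7] [59, 62, 63, 61, 57, 58, 59, 60, 57, 52, 48, 51]
```

```bash
python3 -m handwheel '[{"dx":0.0043,"dy":-0.0379,"dz":0,"spin":-1.17,"hand":0.068},{"dx":0.0043,"dy":-0.0379,"dz":0,"spin":-1.17,"hand":0.068},{"dx":0.0043,"dy":-0.0379,"dz":0,"spin":-1.17,"hand":0.068},{"dx":0.0043,"dy":-0.0379,"dz":0,"spin":-1.17,"hand":0.068},{"dx":0.0043,"dy":-0.0379,"dz":0,"spin":-1.17,"hand":0.068},{"dx":0.0043,"dy":-0.0379,"dz":0,"spin":-1.17,"hand":0.068},{"dx":0.0043,"dy":-0.0379,"dz":0,"spin":-1.17,"hand":0.068},{"dx":0.0043,"dy":-0.0379,"dz":0,"spin":-1.17,"hand":0.068},{"dx":0.0043,"dy":-0.0379,"dz":0,"spin":-1.17,"hand":0.068},{"dx":0.0043,"dy":-0.0379,"dz":0,"spin":-1.17,"hand":0.068},{"dx":0,"dy":0,"dz":-0.03,"spin":0,"hand":0.068},{"dx":0,"dy":0,"dz":0,"spin":0,"hand":0.068},{"dx":0,"dy":0,"dz":0,"spin":0,"hand":0.068}]'; python3 st.py
```

```text
t: 18.08
tcp_pos: [0.5723, -0.2149, 0.1013]
eef_rot: [-0.002, 0.818, 0.576, -0.001]
wrist_force: [1.0, -0.4, 0.3]
gripper_width: 0.0681
grip_force: 0.0
tcp [ 0.5723 -0.2149  0.1013] yaw -19.7 tray [ 0.0538 -0.4328  0.1013] bin [-0.0303 -0.0579  0.1013] f [ 1.  -0.4  0.3] 0.06806305538237596 0.0
```

Now the small correction (bin dx +3, dy -2.5 mm), then down and close.

```bash
python3 -m handwheel '[{"dx":0.002,"dy":-0.0035,"dz":-0.02,"spin":0,"hand":0.068},{"dx":0,"dy":0,"dz":-0.015,"spin":0,"hand":0.068},{"dx":0,"dy":0,"dz":-0.012,"spin":0,"hand":0.068},{"dx":0,"dy":0,"dz":-0.009,"spin":0,"hand":0.068},{"dx":0,"dy":0,"dz":0,"spin":0,"hand":0.068}]'
python3 -m handwheel '[{"dx":0,"dy":0,"dz":0,"spin":0,"hand":0.03},{"dx":0,"dy":0,"dz":0,"spin":0,"hand":0.02},{"dx":0,"dy":0,"dz":0,"spin":0,"hand":0.02},{"dx":0,"dy":0,"dz":0,"spin":0,"hand":0.02},{"dx":0,"dy":0,"dz":0,"spin":0,"hand":0.02},{"dx":0,"dy":0,"dz":0,"spin":0,"hand":0.02}]'; python3 st.py
```

```text
t: 18.5
tcp_pos: [0.5749, -0.2174, 0.0453]
eef_rot: [-0.001, 0.817, 0.576, -0.0]
wrist_force: [-0.1, -0.4, 0.0]
gripper_width: 0.0679
grip_force: 0.0
t: 19.0
tcp_pos: [0.5762, -0.2194, 0.0474]
eef_rot: [0.001, 0.818, 0.576, 0.001]
wrist_force: [0.2, 0.2, 5.5]
gripper_width: 0.0465
grip_force: 29.3
tcp [ 0.5762 -0.2194  0.0474] yaw -19.7 tray [ 0.0574 -0.4376  0.0474] bin [-0.0249 -0.0603  0.0474] f [0.2 0.2 5.5] 0.0464642104783586 29.258364730048925
```

```bash
python3 -m handwheel '[{"dx":0,"dy":0,"dz":0.015,"spin":0,"hand":0.02},{"dx":0,"dy":0,"dz":0.03,"spin":0,"hand":0.02},{"dx":0,"dy":0,"dz":0.04,"spin":0,"hand":0.02},{"dx":-0.0062,"dy":0.0357,"dz":0,"spin":1.65,"hand":0.02},{"dx":-0.0062,"dy":0.0357,"dz":0,"spin":1.65,"hand":0.02},{"dx":-0.0062,"dy":0.0357,"dz":0,"spin":1.65,"hand":0.02},{"dx":-0.0062,"dy":0.0357,"dz":0,"spin":1.65,"hand":0.02},{"dx":-0.0062,"dy":0.0357,"dz":0,"spin":1.65,"hand":0.02},{"dx":-0.0062,"dy":0.0357,"dz":0,"spin":1.65,"hand":0.02},{"dx":-0.0062,"dy":0.0357,"dz":0,"spin":1.65,"hand":0.02},{"dx":-0.0062,"dy":0.0357,"dz":0,"spin":1.65,"hand":0.02},{"dx":-0.0062,"dy":0.0357,"dz":0,"spin":1.65,"hand":0.02},{"dx":-0.0062,"dy":0.0357,"dz":0,"spin":1.65,"hand":0.02},{"dx":-0.0062,"dy":0.0357,"dz":0,"spin":1.65,"hand":0.02},{"dx":-0.0062,"dy":0.0357,"dz":0,"spin":1.65,"hand":0.02},{"dx":-0.0062,"dy":0.0357,"dz":0,"spin":1.65,"hand":0.02},{"dx":-0.0062,"dy":0.0357,"dz":0,"spin":1.65,"hand":0.02},{"dx":0,"dy":0,"dz":0,"spin":0,"hand":0.02},{"dx":0,"dy":0,"dz":0,"spin":0,"hand":0.02}]'
python3 -m handwheel '[{"dx":0,"dy":0,"dz":-0.03,"spin":0,"hand":0.02},{"dx":0,"dy":0,"dz":-0.02,"spin":0,"hand":0.02},{"dx":0,"dy":0,"dz":0,"spin":0,"hand":0.02},{"dx":0,"dy":0,"dz":0,"spin":0,"hand":0.02}]';python3 st.py
python3 - <<'E'
from h import *
w=cloud(get_image("side")); t=fr(w,TR,TY)
for n,a,b,l,h in(("placed",.085,.168,.03,.06),("held",.02,.1,.06,.115)):
    q=t[(abs(t[...,0])<.04)&(t[...,1]>a)&(t[...,1]<b)&(t[...,2]>l)&(t[...,2]<h)]
    print(n,len(q),np.round(np.percentile(q,[2,50,98],axis=0),4).tolist())
w=cloud(get_image("top")); t=fr(w,TR,TY)
q=t[(abs(t[...,0])<.034)&(t[...,1]>.085)&(t[...,1]<.168)&(t[...,2]>.034)&(t[...,2]<.047)]; print(len(q),np.round(np.percentile(q,[2,50,98],axis=0),4).tolist())
E
```

```text
t: 20.58
tcp_pos: [0.4872, 0.2833, 0.1309]
eef_rot: [-0.001, 0.684, 0.73, -0.0]
wrist_force: [-0.1, -1.4, -0.4]
gripper_width: 0.0465
grip_force: 29.3
t: 20.92
tcp_pos: [0.4884, 0.2786, 0.081]
eef_rot: [0.0, 0.687, 0.727, -0.001]
wrist_force: [-0.7, -0.2, -0.5]
gripper_width: 0.0467
grip_force: 29.3
tcp [0.4884 0.2786 0.081 ] yaw 3.3 tray [-0.0008  0.0648  0.081 ] bin [-0.3191  0.351   0.081 ] f [-0.7 -0.2 -0.5] 0.04668742004332284 29.30492726387456
placed 176 [[-0.0177, 0.107, 0.0336], [0.0041, 0.1315, 0.0414], [0.0241, 0.1549, 0.0433]]
held 466 [[-0.0305, 0.0387, 0.0654], [0.0044, 0.0762, 0.0948], [0.0367, 0.0952, 0.1123]]Traceback (most recent call last):
  File "<stdin>", line 7, in <module>
    return _quantile_unchecked(
        a, q, axis, out, overwrite_input, method, keepdims, weights)
    return _ureduce(a,
                    func=_quantile_ureduce_func,
    ...<5 lines>...
                    overwrite_input=overwrite_input,
                    method=method)
    r = func(a, **kwargs)
    result = _quantile(arr,
                       quantiles=q,
    ...<2 lines>...
                       out=out,
                       weights=wgt)
    slices_having_nans = np.isnan(arr[-1, ...])
                                  ~~~^^^^^^^^^
IndexError: index -1 is out of bounds for axis 0 with size 0
```

```bash
python3 -m handwheel '[{"dx":0.001,"dy":-0.002,"dz":-0.025,"spin":0,"hand":0.02},{"dx":0,"dy":0,"dz":-0.015,"spin":0,"hand":0.02},{"dx":0,"dy":0,"dz":-0.008,"spin":0,"hand":0.02},{"dx":0,"dy":0,"dz":-0.004,"spin":0,"hand":0.02},{"dx":0,"dy":0,"dz":-0.001,"spin":0,"hand":0.02},{"dx":0,"dy":0,"dz":-0.001,"spin":0,"hand":0.02},{"dx":0,"dy":0,"dz":-0.001,"spin":0,"hand":0.02},{"dx":0,"dy":0,"dz":0,"spin":0,"hand":0.02}]'; python3 st.py
```

```text
t: 21.68
tcp_pos: [0.4901, 0.279, 0.0271]
eef_rot: [0.0, 0.686, 0.728, 0.001]
wrist_force: [-0.2, 0.6, -1.9]
gripper_width: 0.0465
grip_force: 29.3
tcp [0.4901 0.279  0.0271] yaw 3.4 tray [0.0009 0.065  0.0271] bin [-0.3177  0.352   0.0271] f [-0.2  0.6 -1.9] 0.04645373082364639 29.30495803244412
```

```bash
python3 -m handwheel '[{"dx":0,"dy":0,"dz":-0.001,"spin":0,"hand":0.02},{"dx":0,"dy":0,"dz":-0.001,"spin":0,"hand":0.02},{"dx":0,"dy":0,"dz":-0.001,"spin":0,"hand":0.02},{"dx":0,"dy":0,"dz":0,"spin":0,"hand":0.02}]'; python3 st.py
```

```text
t: 22.02
tcp_pos: [0.4899, 0.2789, 0.0253]
eef_rot: [-0.0, 0.686, 0.728, 0.001]
wrist_force: [-4.0, -0.7, 14.0]
gripper_width: 0.0459
grip_force: 29.3
tcp [0.4899 0.2789 0.0253] yaw 3.4 tray [0.0008 0.065  0.0253] bin [-0.3178  0.3519  0.0253] f [-4.  -0.7 14. ] 0.045915698100957206 29.301560518797487
```

```bash
python3 -m handwheel '[{"dx":0,"dy":0,"dz":0.001,"spin":0,"hand":0.064},{"dx":0,"dy":0,"dz":0,"spin":0,"hand":0.064},{"dx":0,"dy":0,"dz":0,"spin":0,"hand":0.064},{"dx":0,"dy":0,"dz":0.02,"spin":0,"hand":0.064},{"dx":0,"dy":0,"dz":0.04,"spin":0,"hand":0.064},{"dx":0,"dy":0,"dz":0.04,"spin":0,"hand":0.064},{"dx":0.01,"dy":-0.035,"dz":0.01,"spin":-3.5,"hand":0.064},{"dx":0.01,"dy":-0.035,"dz":0,"spin":-3.5,"hand":0.064},{"dx":0.01,"dy":-0.035,"dz":0,"spin":-3.5,"hand":0.064},{"dx":0.01,"dy":-0.035,"dz":0,"spin":-3.5,"hand":0.064},{"dx":0.01,"dy":-0.035,"dz":0,"spin":-3.5,"hand":0.064},{"dx":0,"dy":0,"dz":0,"spin":0,"hand":0.064},{"dx":0,"dy":0,"dz":0,"spin":0,"hand":0.064}]'; python3 st.py; python3 packs.py t5.png
python3 - <<'E'
from h import *
a=get_image("top")
for w,l in((cloud(get_image("side")),"side"),(cloud(a),"top")):
    t=fr(w,TR,TY)
    for n,y0,y1 in(("p1",.1,.168),("p2",.02,.1)):
        q=t[(abs(t[...,0])<.034)&(t[...,1]>y0)&(t[...,1]<y1)&(t[...,2]>.03)&(t[...,2]<.06)]
        if len(q): print(l,n,len(q),np.round(np.percentile(q,[2,50,98],axis=0),4).tolist())
save(a,"t6.png",(140,180,300,260),5)
E
```

```text
t: 23.1
tcp_pos: [0.5401, 0.1009, 0.1345]
eef_rot: [0.001, 0.79, 0.613, -0.0]
wrist_force: [-0.1, -0.3, -0.5]
gripper_width: 0.0642
grip_force: 0.0
tcp [0.5401 0.1009 0.1345] yaw -14.4 tray [ 0.0403 -0.1157  0.1345] bin [-0.1957  0.213   0.1345] f [-0.1 -0.3 -0.5] 0.06421857965335842 0.0
1 0.63 [165. 230.] top 0.0395 ctr [0.4844 0.3474] size [60. 43.] ang 85.8 binframe [-0.3523  0.4113  0.0395]
1 0.4 [258. 227.] top 0.0164 ctr [0.5016 0.0762] size [49. 31.] ang 1.4 binframe [-0.2197  0.1741  0.0164]
2 0.71 [324. 170.] top 0.0535 ctr [ 0.6779 -0.1453] size [59. 47.] ang 39.0 binframe [0.0348 0.0504 0.0535]
comp -1 -1 empty 0
comp -1 1 empty 0
comp 1 -1 empty 0
comp 1 1 242 top 0.0545 [34.1 49.7] [58. 44.] 69.3 mean [0.0342 0.0503 0.0543] world [ 0.6769 -0.1456]
side p1 179 [[-0.018, 0.1048, 0.0333], [0.0037, 0.1317, 0.0412], [0.0244, 0.1552, 0.0436]]
side p2 209 [[-0.0164, 0.0384, 0.0323], [0.0057, 0.0719, 0.0408], [0.0255, 0.0927, 0.0431]]
top p1 264 [[-0.0226, 0.1051, 0.0324], [-0.0013, 0.1323, 0.0403], [0.0208, 0.1592, 0.0455]]
top p2 80 [[-0.0149, 0.0677, 0.0318], [0.0072, 0.0838, 0.0395], [0.0216, 0.0938, 0.0447]]
```

View pics/t6.png

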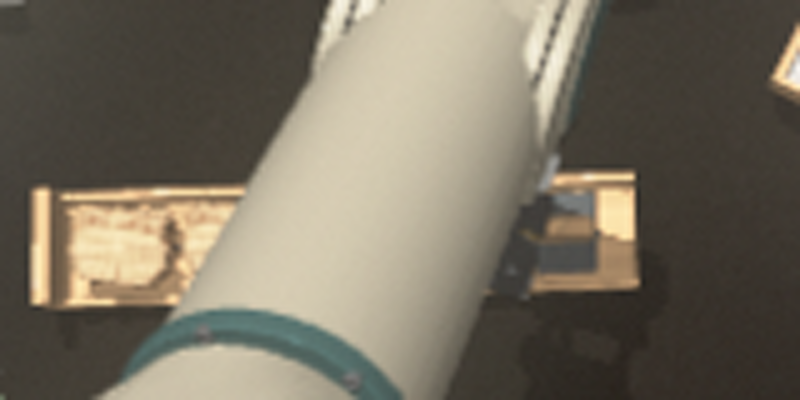

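Both placed packs lie flat behind the stop (crop (100,245); the second is partly under the arm). Now I fetch the last one.

```bash
python3 -m handwheel '[{"dx":0.0171,"dy":-0.0308,"dz":0,"spin":-1.6,"hand":0.064},{"dx":0.0171,"dy":-0.0308,"dz":0,"spin":-1.6,"hand":0.064},{"dx":0.0171,"dy":-0.0308,"dz":0,"spin":-1.6,"hand":0.064},{"dx":0.0171,"dy":-0.0308,"dz":0,"spin":-1.6,"hand":0.064},{"dx":0.0171,"dy":-0.0308,"dz":0,"spin":-1.6,"hand":0.064},{"dx":0.0171,"dy":-0.0308,"dz":0,"spin":-1.6,"hand":0.064},{"dx":0.0171,"dy":-0.0308,"dz":0,"spin":-1.6,"hand":0.064},{"dx":0.0171,"dy":-0.0308,"dz":0,"spin":-1.6,"hand":0.064},{"dx":0,"dy":0,"dz":-0.03,"spin":0,"hand":0.064},{"dx":0,"dy":0,"dz":0,"spin":0,"hand":0.064},{"dx":0,"dy":0,"dz":0,"spin":0,"hand":0.064}]'; python3 st.py
```

```text
t: 24.37
tcp_pos: [0.6752, -0.1415, 0.1028]
eef_rot: [-0.002, 0.852, 0.524, -0.001]
wrist_force: [1.0, 0.1, -0.3]
gripper_width: 0.0641
grip_force: 0.0
tcp [ 0.6752 -0.1415  0.1028] yaw -26.9 tray [ 0.1608 -0.3656  0.1028] bin [0.0308 0.0527 0.1028] f [ 1.   0.1 -0.3] 0.06407069433296125 0.0
```

```bash
python3 -m handwheel '[{"dx":0.0015,"dy":-0.0035,"dz":-0.02,"spin":0,"hand":0.064},{"dx":0,"dy":0,"dz":-0.015,"spin":0,"hand":0.064},{"dx":0,"dy":0,"dz":-0.014,"spin":0,"hand":0.064},{"dx":0,"dy":0,"dz":-0.01,"spin":0,"hand":0.064},{"dx":0,"dy":0,"dz":0,"spin":0,"hand":0.064},{"dx":0,"dy":0,"dz":0,"spin":0,"hand":0.064}]'; python3 st.py
python3 -m handwheel '[{"dx":0,"dy":0,"dz":0,"spin":0,"hand":0.03},{"dx":0,"dy":0,"dz":0,"spin":0,"hand":0.02},{"dx":0,"dy":0,"dz":0,"spin":0,"hand":0.02},{"dx":0,"dy":0,"dz":0,"spin":0,"hand":0.02},{"dx":0,"dy":0,"dz":0,"spin":0,"hand":0.02},{"dx":0,"dy":0,"dz":0,"spin":0,"hand":0.02}]'; python3 st.py
```

```text
t: 24.87
tcp_pos: [0.6776, -0.1456, 0.0451]
eef_rot: [-0.0, 0.852, 0.524, -0.0]
wrist_force: [-0.0, -0.1, 1.4]
gripper_width: 0.0642
grip_force: 0.0
tcp [ 0.6776 -0.1456  0.0451] yaw -26.9 tray [ 0.163  -0.3699  0.0451] bin [0.0348 0.05   0.0451] f [-0.  -0.1  1.4] 0.06418492036156927 0.0
t: 25.37
tcp_pos: [0.6786, -0.1464, 0.0464]
eef_rot: [0.0, 0.852, 0.523, 0.001]
wrist_force: [-0.3, 0.3, 4.9]
gripper_width: 0.0527
grip_force: 25.3
tcp [ 0.6786 -0.1464  0.0464] yaw -26.9 tray [ 0.1639 -0.3708  0.0464] bin [0.0359 0.0497 0.0464] f [-0.3  0.3  4.9] 0.052687928336356486 25.297341918339953
```

The grip stopped at 52.7 mm, so the pack is probably skewed between the pads. I re-grip a little lower and turned by -8°.

```bash
python3 -m handwheel '[{"dx":0,"dy":0,"dz":0,"spin":0,"hand":0.066},{"dx":0,"dy":0,"dz":0,"spin":0,"hand":0.066},{"dx":0,"dy":0,"dz":-0.0015,"spin":-4,"hand":0.066},{"dx":0,"dy":0,"dz":-0.0015,"spin":-4,"hand":0.066},{"dx":0,"dy":0,"dz":0,"spin":0,"hand":0.066},{"dx":0,"dy":0,"dz":0,"spin":0,"hand":0.03},{"dx":0,"dy":0,"dz":0,"spin":0,"hand":0.02},{"dx":0,"dy":0,"dz":0,"spin":0,"hand":0.02},{"dx":0,"dy":0,"dz":0,"spin":0,"hand":0.02},{"dx":0,"dy":0,"dz":0,"spin":0,"hand":0.02},{"dx":0,"dy":0,"dz":0,"spin":0,"hand":0.02}]'; python3 st.py
```

```text
t: 26.28
tcp_pos: [0.6779, -0.1462, 0.0425]
eef_rot: [-0.0, 0.887, 0.463, 0.0]
wrist_force: [-0.4, -0.8, -1.0]
gripper_width: 0.0486
grip_force: 27.7
tcp [ 0.6779 -0.1462  0.0425] yaw -34.9 tray [ 0.1632 -0.3706  0.0425] bin [0.0353 0.0495 0.0425] f [-0.4 -0.8 -1. ] 0.04861793145272894 27.723590433597565
```

```bash
python3 -m handwheel '[{"dx":0,"dy":0,"dz":0,"spin":0,"hand":0.066},{"dx":0,"dy":0,"dz":0,"spin":0,"hand":0.066},{"dx":0,"dy":0,"dz":0,"spin":-3,"hand":0.066},{"dx":0,"dy":0,"dz":0,"spin":-3,"hand":0.066},{"dx":0,"dy":0,"dz":0,"spin":0,"hand":0.066},{"dx":0,"dy":0,"dz":0,"spin":0,"hand":0.03},{"dx":0,"dy":0,"dz":0,"spin":0,"hand":0.02},{"dx":0,"dy":0,"dz":0,"spin":0,"hand":0.02},{"dx":0,"dy":0,"dz":0,"spin":0,"hand":0.02},{"dx":0,"dy":0,"dz":0,"spin":0,"hand":0.02},{"dx":0,"dy":0,"dz":0,"spin":0,"hand":0.02}]'; python3 st.py
```

```text
t: 27.2
tcp_pos: [0.678, -0.1462, 0.0425]
eef_rot: [-0.0, 0.909, 0.416, 0.0]
wrist_force: [0.1, 0.1, 0.1]
gripper_width: 0.0466
grip_force: 29.1
tcp [ 0.678  -0.1462  0.0425] yaw -40.9 tray [ 0.1633 -0.3706  0.0425] bin [0.0353 0.0496 0.0425] f [0.1 0.1 0.1] 0.0466304213323228 29.058347423560917
```

```bash
python3 -m handwheel '[{"dx":0,"dy":0,"dz":0.015,"spin":0,"hand":0.02},{"dx":0,"dy":0,"dz":0.033,"spin":0,"hand":0.02},{"dx":0,"dy":0,"dz":0.04,"spin":0,"hand":0.02},{"dx":-0.0168,"dy":0.0327,"dz":0,"spin":4.03,"hand":0.02},{"dx":-0.0168,"dy":0.0327,"dz":0,"spin":4.03,"hand":0.02},{"dx":-0.0168,"dy":0.0327,"dz":0,"spin":4.03,"hand":0.02},{"dx":-0.0168,"dy":0.0327,"dz":0,"spin":4.03,"hand":0.02},{"dx":-0.0168,"dy":0.0327,"dz":0,"spin":4.03,"hand":0.02},{"dx":-0.0168,"dy":0.0327,"dz":0,"spin":4.03,"hand":0.02},{"dx":-0.0168,"dy":0.0327,"dz":0,"spin":4.03,"hand":0.02},{"dx":-0.0168,"dy":0.0327,"dz":0,"spin":4.03,"hand":0.02},{"dx":-0.0168,"dy":0.0327,"dz":0,"spin":4.03,"hand":0.02},{"dx":-0.0168,"dy":0.0327,"dz":0,"spin":4.03,"hand":0.02},{"dx":-0.0168,"dy":0.0327,"dz":0,"spin":4.03,"hand":0.02},{"dx":0,"dy":0,"dz":0,"spin":0,"hand":0.02},{"dx":0,"dy":0,"dz":-0.03,"spin":0,"hand":0.02},{"dx":0,"dy":0,"dz":-0.03,"spin":0,"hand":0.02},{"dx":0,"dy":0,"dz":0,"spin":0,"hand":0.02},{"dx":0,"dy":0,"dz":0,"spin":0,"hand":0.02}]'; python3 st.py
```

```text
t: 28.78
tcp_pos: [0.4926, 0.2127, 0.0705]
eef_rot: [-0.0, 0.686, 0.728, -0.001]
wrist_force: [-0.6, 0.4, 0.1]
gripper_width: 0.0464
grip_force: 29.1
tcp [0.4926 0.2127 0.0705] yaw 3.4 tray [-0.0005 -0.0012  0.0705] bin [-0.2868  0.2934  0.0705] f [-0.6  0.4  0.1] 0.04644644842212253 29.07311815302819
```

```bash
python3 -m handwheel '[{"dx":0.001,"dy":-0.006,"dz":-0.02,"spin":0,"hand":0.02},{"dx":0,"dy":0,"dz":-0.014,"spin":0,"hand":0.02},{"dx":0,"dy":0,"dz":-0.008,"spin":0,"hand":0.02},{"dx":0,"dy":0,"dz":-0.004,"spin":0,"hand":0.02},{"dx":0,"dy":0,"dz":-0.001,"spin":0,"hand":0.02},{"dx":0,"dy":0,"dz":-0.001,"spin":0,"hand":0.02},{"dx":0,"dy":0,"dz":0,"spin":0,"hand":0.02},{"dx":0,"dy":0,"dz":0,"spin":0,"hand":0.02}]'; python3 st.py
```

```text
t: 29.45
tcp_pos: [0.4946, 0.2078, 0.0232]
eef_rot: [0.0, 0.685, 0.728, 0.001]
wrist_force: [-0.4, 0.1, -0.5]
gripper_width: 0.0467
grip_force: 29.1
tcp [0.4946 0.2078 0.0232] yaw 3.5 tray [ 0.0012 -0.0063  0.0232] bin [-0.2829  0.2898  0.0232] f [-0.4  0.1 -0.5] 0.04665949694442766 29.07317196484655
```

```bash
python3 -m handwheel '[{"dx":-0.0005,"dy":0,"dz":-0.001,"spin":0,"hand":0.02},{"dx":0,"dy":0,"dz":-0.001,"spin":0,"hand":0.02},{"dx":0,"dy":0,"dz":-0.0008,"spin":0,"hand":0.02},{"dx":0,"dy":0,"dz":0,"spin":0,"hand":0.02}]'; python3 st.py
```

```text
t: 29.78
tcp_pos: [0.4937, 0.2076, 0.0204]
eef_rot: [-0.0, 0.686, 0.728, 0.0]
wrist_force: [-1.5, -0.2, 8.0]
gripper_width: 0.0464
grip_force: 29.1
tcp [0.4937 0.2076 0.0204] yaw 3.4 tray [ 0.0003 -0.0064  0.0204] bin [-0.2836  0.2893  0.0204] f [-1.5 -0.2  8. ] 0.046385294151898016 29.063126854598522
```

```bash
python3 -m handwheel '[{"dx":0,"dy":0,"dz":0.001,"spin":0,"hand":0.062},{"dx":0,"dy":0,"dz":0,"spin":0,"hand":0.062},{"dx":0,"dy":0,"dz":0,"spin":0,"hand":0.062},{"dx":0,"dy":0,"dz":0.02,"spin":0,"hand":0.062},{"dx":0,"dy":0,"dz":0.04,"spin":0,"hand":0.062},{"dx":0,"dy":0,"dz":0.04,"spin":0,"hand":0.062},{"dx":0.0019,"dy":-0.0319,"dz":0,"spin":0,"hand":0.045},{"dx":0.0019,"dy":-0.0319,"dz":0,"spin":0,"hand":0.045},{"dx":0.0019,"dy":-0.0319,"dz":0,"spin":0,"hand":0.045},{"dx":0.0019,"dy":-0.0319,"dz":0,"spin":0,"hand":0.045},{"dx":0,"dy":0,"dz":0,"spin":0,"hand":0.045},{"dx":0,"dy":0,"dz":0,"spin":0,"hand":0.045}]'; python3 st.py
python3 - <<'E'
from h import *
b=get_image("side");a=get_image("top")
for w,l in((cloud(b),"side"),(cloud(a),"top")):
    t=fr(w,TR,TY)
    for n,y0,y1,z0,z1 in(("p1",.098,.168,.03,.06),("p2",.032,.1,.03,.06),("p3",-.05,.032,.02,.06),("rib",-.17,-.1,.055,.068),("stop",.165,.19,.03,.06)):
        q=t[(abs(t[...,0])<.036)&(t[...,1]>y0)&(t[...,1]<y1)&(t[...,2]>z0)&(t[...,2]<z1)]
        if len(q): print(l,n,len(q),np.round(np.percentile(q,[2,50,98],axis=0),4).tolist())
F=fr(cloud(a),BIN,BY); q=F[(abs(F[...,0])<.075)&(abs(F[...,1])<.1)]; print("bin max z",np.nanpercentile(q[:,2],[5,50,99]))
save(b,"s3.png",(270,170,370,280),5)
E
```

```text
t: 30.78
tcp_pos: [0.5013, 0.0778, 0.1208]
eef_rot: [0.0, 0.687, 0.726, -0.0]
wrist_force: [-0.1, 1.1, 0.1]
gripper_width: 0.0449
grip_force: 0.0
tcp [0.5013 0.0778 0.1208] yaw 3.2 tray [ 0.0002 -0.1364  0.1208] bin [-0.2207  0.1754  0.1208] f [-0.1  1.1  0.1] 0.044857592134908864 0.0
side p1 179 [[-0.018, 0.1066, 0.0329], [0.0039, 0.1313, 0.0413], [0.0247, 0.1559, 0.0432]]
side p2 211 [[-0.0163, 0.0378, 0.032], [0.0063, 0.072, 0.0409], [0.0262, 0.093, 0.043]]
side p3 155 [[-0.0172, -0.0304, 0.0219], [0.0086, -0.0007, 0.0342], [0.0288, 0.0205, 0.0364]]
side rib 25 [[-0.0009, -0.1517, 0.0561], [0.0061, -0.1275, 0.0603], [0.0105, -0.1163, 0.0635]]
side stop 240 [[-0.0287, 0.1735, 0.0307], [0.003, 0.1801, 0.0421], [0.0349, 0.1837, 0.0509]]
top p1 263 [[-0.0226, 0.1053, 0.0325], [-0.0012, 0.132, 0.0403], [0.0201, 0.1593, 0.0452]]
top p2 266 [[-0.0219, 0.0375, 0.032], [-0.0005, 0.0651, 0.04], [0.0209, 0.0934, 0.0449]]
top p3 156 [[-0.0206, -0.0146, 0.0205], [0.0053, 0.0068, 0.0327], [0.0293, 0.0237, 0.0393]]
top stop 114 [[-0.0333, 0.1712, 0.0306], [-0.0008, 0.1744, 0.0478], [0.0321, 0.1813, 0.0532]]
bin max z [0.0250707  0.02926036 0.04141927]
```

View pics/s3.png

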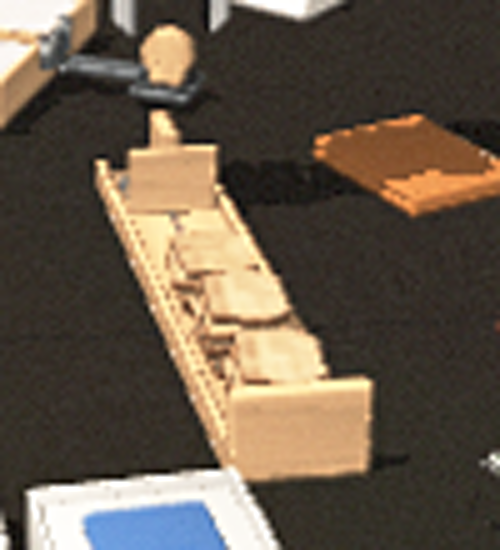

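All three packs lie flat in line behind the stop (crop (280,355), (245,297), (215,245)), the pusher plate is at (175,175) and the bin is empty. I descend on the rib and close.

```bash
python3 -m handwheel '[{"dx":0,"dy":0,"dz":-0.03,"spin":0,"hand":0.045},{"dx":0,"dy":0,"dz":-0.03,"spin":0,"hand":0.045},{"dx":0,"dy":0,"dz":-0.02,"spin":0,"hand":0.045},{"dx":0,"dy":0,"dz":-0.013,"spin":0,"hand":0.045},{"dx":0,"dy":0,"dz":0,"spin":0,"hand":0.045}]'; python3 -m handwheel '[{"dx":0,"dy":0,"dz":0,"spin":0,"hand":0.0},{"dx":0,"dy":0,"dz":0,"spin":0,"hand":0.0},{"dx":0,"dy":0,"dz":0,"spin":0,"hand":0.0},{"dx":0,"dy":0,"dz":0,"spin":0,"hand":0.0},{"dx":0,"dy":0,"dz":0,"spin":0,"hand":0.0},{"dx":0,"dy":0,"dz":0,"spin":0,"hand":0.0}]'; python3 st.py
```

```text
t: 31.3
tcp_pos: [0.4991, 0.0817, 0.025]
eef_rot: [-0.002, 0.685, 0.729, -0.002]
wrist_force: [0.1, -0.2, -0.2]
gripper_width: 0.0448
grip_force: 0.0
t: 31.8
tcp_pos: [0.5026, 0.0802, 0.0284]
eef_rot: [0.001, 0.685, 0.728, 0.001]
wrist_force: [2.1, 1.1, 2.7]
gripper_width: 0.0117
grip_force: 30.0
tcp [0.5026 0.0802 0.0284] yaw 3.5 tray [ 0.0016 -0.1342  0.0284] bin [-0.2206  0.1781  0.0284] f [2.1 1.1 2.7] 0.01173871248328375 30.00237375497818
```

```bash
python3 -m handwheel '[{"dx":-0.0004,"dy":0.007,"dz":0,"spin":0,"hand":0.0},{"dx":-0.0004,"dy":0.007,"dz":0,"spin":0,"hand":0.0},{"dx":-0.0004,"dy":0.007,"dz":0,"spin":0,"hand":0.0},{"dx":-0.0004,"dy":0.007,"dz":0,"spin":0,"hand":0.0},{"dx":-0.0004,"dy":0.007,"dz":0,"spin":0,"hand":0.0},{"dx":-0.0004,"dy":0.007,"dz":0,"spin":0,"hand":0.0},{"dx":-0.0004,"dy":0.007,"dz":0,"spin":0,"hand":0.0},{"dx":-0.0004,"dy":0.007,"dz":0,"spin":0,"hand":0.0},{"dx":-0.0004,"dy":0.007,"dz":0,"spin":0,"hand":0.0},{"dx":0,"dy":0,"dz":0,"spin":0,"hand":0.0}]'; python3 st.py;  python3 -m handwheel '[{"dx":-0.0002,"dy":0.003,"dz":0,"spin":0,"hand":0.0},{"dx":-0.0002,"dy":0.003,"dz":0,"spin":0,"hand":0.0},{"dx":-0.0002,"dy":0.003,"dz":0,"spin":0,"hand":0.0},{"dx":-0.0002,"dy":0.003,"dz":0,"spin":0,"hand":0.0},{"dx":-0.0002,"dy":0.003,"dz":0,"spin":0,"hand":0.0},{"dx":-0.0002,"dy":0.003,"dz":0,"spin":0,"hand":0.0},{"dx":-0.0002,"dy":0.003,"dz":0,"spin":0,"hand":0.0},{"dx":-0.0002,"dy":0.003,"dz":0,"spin":0,"hand":0.0},{"dx":0,"dy":0,"dz":0,"spin":0,"hand":0.0}]'; python3 st.py
```

```text
t: 32.63
tcp_pos: [0.4986, 0.1456, 0.0284]
eef_rot: [0.0, 0.685, 0.729, 0.001]
wrist_force: [2.6, 0.8, 5.6]
gripper_width: 0.0118
grip_force: 30.0
tcp [0.4986 0.1456 0.0284] yaw 3.6 tray [ 0.0016 -0.0686  0.0284] bin [-0.2524  0.2354  0.0284] f [2.6 0.8 5.6] 0.011803751495028823 30.0032901763916
t: 33.38
tcp_pos: [0.4973, 0.1681, 0.0284]
eef_rot: [0.001, 0.685, 0.728, 0.001]
wrist_force: [2.6, -0.7, 5.2]
gripper_width: 0.0116
grip_force: 30.0
tcp [0.4973 0.1681 0.0284] yaw 3.5 tray [ 0.0016 -0.0461  0.0284] bin [-0.2633  0.2551  0.0284] f [ 2.6 -0.7  5.2] 0.01160954451663213 30.003243684768677
```

```bash
python3 -m handwheel '[{"dx":-0.0001,"dy":0.002,"dz":0,"spin":0,"hand":0.0},{"dx":-0.0001,"dy":0.002,"dz":0,"spin":0,"hand":0.0},{"dx":-0.0001,"dy":0.002,"dz":0,"spin":0,"hand":0.0},{"dx":-0.0001,"dy":0.002,"dz":0,"spin":0,"hand":0.0},{"dx":0,"dy":0,"dz":0,"spin":0,"hand":0.0}]'; python3 -m handwheel '[{"dx":-0.0001,"dy":0.001,"dz":0,"spin":0,"hand":0.0},{"dx":-0.0001,"dy":0.001,"dz":0,"spin":0,"hand":0.0},{"dx":0,"dy":0,"dz":0,"spin":0,"hand":0.0}]';python3 -m handwheel '[{"dx":-0.0001,"dy":0.001,"dz":0,"spin":0,"hand":0.0},{"dx":-0.0001,"dy":0.001,"dz":0,"spin":0,"hand":0.0},{"dx":0,"dy":0,"dz":0,"spin":0,"hand":0.0}]'; python3 st.py
```

```text
t: 33.8
tcp_pos: [0.4969, 0.1754, 0.0284]
eef_rot: [0.001, 0.685, 0.728, 0.001]
wrist_force: [1.8, -2.0, 5.6]
gripper_width: 0.0116
grip_force: 30.0
t: 34.05
tcp_pos: [0.4968, 0.177, 0.0284]
eef_rot: [0.001, 0.686, 0.728, 0.001]
wrist_force: [3.1, -2.5, 5.5]
gripper_width: 0.0116
grip_force: 30.0
t: 34.3
tcp_pos: [0.4966, 0.179, 0.0284]
eef_rot: [0.001, 0.686, 0.728, 0.001]
wrist_force: [3.0, -2.5, 5.5]
gripper_width: 0.0118
grip_force: 30.0
tcp [0.4966 0.179  0.0284] yaw 3.4 tray [ 0.0016 -0.0351  0.0284] bin [-0.2686  0.2647  0.0284] f [ 3.  -2.5  5.5] 0.011777115028281028 30.004087686538696
```

```bash
for i in 1; do python3 -m handwheel '[{"dx":-0.0001,"dy":0.001,"dz":0,"spin":0,"hand":0.0},{"dx":-0.0001,"dy":0.001,"dz":0,"spin":0,"hand":0.0},{"dx":0,"dy":0,"dz":0,"spin":0,"hand":0.0}]'; done
python3 - <<'E'
from h import *
t=fr(cloud(get_image("side")),TR,TY)
for n,y0,y1,z0,z1 in(("p1",.105,.172,.03,.046),("p2",.045,.112,.03,.046),("p3",-.02,.05,.02,.038),("plate",-.08,.03,.046,.056),("stop",.165,.19,.03,.06)):
    q=t[(abs(t[...,0]-.004)<.03)&(t[...,1]>y0)&(t[...,1]<y1)&(t[...,2]>z0)&(t[...,2]<z1)]
    if len(q): print(n,len(q),np.round(np.percentile(q,[2,50,98],axis=0),4).tolist())
E
```

```text
t: 34.55
tcp_pos: [0.4965, 0.181, 0.0284]
eef_rot: [0.001, 0.686, 0.728, 0.001]
wrist_force: [3.3, -2.1, 4.5]
gripper_width: 0.012
grip_force: 30.0
p1 172 [[-0.0198, 0.1064, 0.0329], [0.0021, 0.1333, 0.0413], [0.0218, 0.157, 0.043]]
p2 198 [[-0.0181, 0.0508, 0.031], [0.0048, 0.0828, 0.0412], [0.0239, 0.1067, 0.0433]]
p3 183 [[-0.0199, -0.0127, 0.022], [0.011, 0.0085, 0.0339], [0.0306, 0.0436, 0.0373]]
plate 82 [[-0.0197, -0.0407, 0.0462], [0.0064, -0.0123, 0.0507], [0.0302, -0.0061, 0.0555]]
stop 212 [[-0.024, 0.1732, 0.0307], [0.0038, 0.18, 0.0425], [0.0327, 0.183, 0.0512]]
```

```bash
python3 -m handwheel '[{"dx":-0.0001,"dy":0.001,"dz":0,"spin":0,"hand":0.0},{"dx":-0.0001,"dy":0.001,"dz":0,"spin":0,"hand":0.0},{"dx":0,"dy":0.001,"dz":0,"spin":0,"hand":0.0},{"dx":0,"dy":0,"dz":0,"spin":0,"hand":0.0}]';python3 -m handwheel '[{"dx":-0.0001,"dy":0.001,"dz":0,"spin":0,"hand":0.0},{"dx":0,"dy":0,"dz":0,"spin":0,"hand":0.0}]';python3 -m handwheel '[{"dx":-0.0001,"dy":0.001,"dz":0,"spin":0,"hand":0.0},{"dx":0,"dy":0,"dz":0,"spin":0,"hand":0.0}]'
```

```text
t: 34.93
tcp_pos: [0.4963, 0.1841, 0.0284]
eef_rot: [0.001, 0.686, 0.728, 0.001]
wrist_force: [3.5, -2.0, 5.4]
gripper_width: 0.0114
grip_force: 30.0
t: 35.1
tcp_pos: [0.4963, 0.185, 0.0284]
eef_rot: [0.001, 0.686, 0.728, 0.001]
wrist_force: [3.5, -1.7, 4.5]
gripper_width: 0.0119
grip_force: 30.0
t: 35.27
tcp_pos: [0.4962, 0.186, 0.0284]
eef_rot: [0.001, 0.686, 0.728, 0.001]
wrist_force: [2.8, -1.9, 4.8]
gripper_width: 0.012
grip_force: 30.0
```

```bash
python3 -m handwheel '[{"dx":-0.0001,"dy":0.001,"dz":0,"spin":0,"hand":0.0},{"dx":0,"dy":0,"dz":0,"spin":0,"hand":0.0}]';python3 -m handwheel '[{"dx":0,"dy":0.0007,"dz":0,"spin":0,"hand":0.0},{"dx":0,"dy":0,"dz":0,"spin":0,"hand":0.0}]';python3 -m handwheel '[{"dx":0,"dy":0.0007,"dz":0,"spin":0,"hand":0.0},{"dx":0,"dy":0,"dz":0,"spin":0,"hand":0.0}]'
```

```text
t: 35.43
tcp_pos: [0.4962, 0.1864, 0.0284]
eef_rot: [0.002, 0.686, 0.728, 0.001]
wrist_force: [2.9, -3.1, 5.3]
gripper_width: 0.0117
grip_force: 30.0
t: 35.6
tcp_pos: [0.4962, 0.1864, 0.0284]
eef_rot: [0.002, 0.686, 0.728, 0.001]
wrist_force: [3.4, -4.3, 5.7]
gripper_width: 0.0118
grip_force: 30.0
t: 35.77
tcp_pos: [0.4962, 0.1864, 0.0284]
eef_rot: [0.002, 0.686, 0.728, 0.0]
wrist_force: [2.7, -5.9, 6.4]
gripper_width: 0.0122
grip_force: 30.0
```

The row is clamped: the pusher no longer advances and the force grew by about 4 N. I release, rise and go to the tab.

```bash
python3 -m handwheel '[{"dx":0,"dy":0,"dz":0,"spin":0,"hand":0.045},{"dx":0,"dy":0,"dz":0,"spin":0,"hand":0.045},{"dx":0,"dy":0,"dz":0,"spin":0,"hand":0.045},{"dx":0,"dy":0,"dz":0,"spin":0,"hand":0.045},{"dx":0,"dy":0,"dz":0.02,"spin":0,"hand":0.045},{"dx":0,"dy":0,"dz":0.04,"spin":0,"hand":0.045},{"dx":0,"dy":0,"dz":0.04,"spin":0,"hand":0.045},{"dx":-0.003,"dy":-0.032,"dz":0.005,"spin":6.8,"hand":0.05},{"dx":-0.003,"dy":-0.032,"dz":0,"spin":6.8,"hand":0.05},{"dx":-0.003,"dy":-0.032,"dz":0,"spin":6.8,"hand":0.05},{"dx":-0.003,"dy":-0.032,"dz":0,"spin":6.8,"hand":0.05},{"dx":-0.003,"dy":-0.032,"dz":0,"spin":6.8,"hand":0.05},{"dx":-0.003,"dy":-0.032,"dz":0,"spin":6.8,"hand":0.05},{"dx":-0.003,"dy":-0.032,"dz":0,"spin":6.8,"hand":0.05},{"dx":-0.003,"dy":-0.032,"dz":0,"spin":6.8,"hand":0.05},{"dx":-0.003,"dy":-0.032,"dz":0,"spin":6.8,"hand":0.05},{"dx":0,"dy":0,"dz":0,"spin":0,"hand":0.05},{"dx":0,"dy":0,"dz":0,"spin":0,"hand":0.05}]'; python3 st.py
python3 - <<'E'
from h import *
b=get_image("side");t=fr(cloud(b),TR,TY)
for n,y0,y1,z0,z1 in(("p1",.108,.172,.03,.046),("p2",.05,.112,.03,.046),("p3",-.02,.05,.02,.038),("plate",-.08,.03,.046,.054),("stop",.165,.19,.03,.06)):
    q=t[(abs(t[...,0]-.004)<.03)&(t[...,1]>y0)&(t[...,1]<y1)&(t[...,2]>z0)&(t[...,2]<z1)]
    if len(q): print(n,len(q),np.round(np.percentile(q,[2,50,98],axis=0),4).tolist())
save(b,"s4.png",(270,150,370,280),4)
E
```

```text
t: 37.27
tcp_pos: [0.4668, -0.1018, 0.1326]
eef_rot: [-0.0, 0.222, 0.975, -0.0]
wrist_force: [0.7, 0.4, 0.6]
gripper_width: 0.0499
grip_force: 0.0
tcp [ 0.4668 -0.1018  0.1326] yaw 64.3 tray [-0.0449 -0.3137  0.1326] bin [-0.1743 -0.0015  0.1326] f [0.7 0.4 0.6] 0.049935738356975866 0.0
p1 166 [[-0.0211, 0.1095, 0.0327], [0.001, 0.1345, 0.0412], [0.0208, 0.158, 0.0435]]
p2 192 [[-0.018, 0.0552, 0.0336], [0.0051, 0.0876, 0.0411], [0.0238, 0.1102, 0.0434]]
p3 177 [[-0.0206, -0.0073, 0.0225], [0.0086, 0.0155, 0.034], [0.0292, 0.0479, 0.0373]]
plate 59 [[-0.0211, -0.0413, 0.0471], [0.0074, -0.0049, 0.0504], [0.0299, -0.0002, 0.0535]]
stop 215 [[-0.0247, 0.1721, 0.031], [0.0038, 0.1801, 0.0432], [0.0329, 0.1835, 0.0513]]
```

View pics/s4.png

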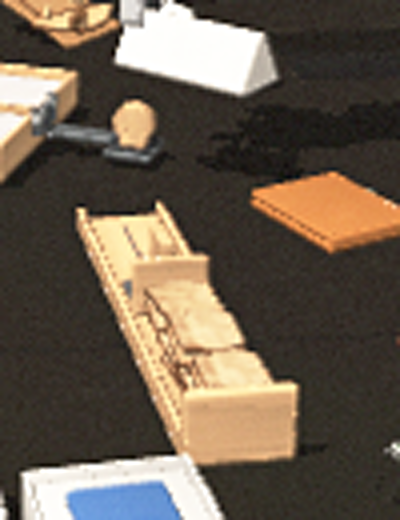

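The row is tight between stop and pusher (plate at crop (170,275), face about 173 mm from the stop, which is 3 x 58). Now the tab.

```bash
python3 -m handwheel '[{"dx":0.0017,"dy":0.001,"dz":-0.035,"spin":0,"hand":0.05},{"dx":0,"dy":0,"dz":-0.03,"spin":0,"hand":0.05},{"dx":0,"dy":0,"dz":-0.02,"spin":0,"hand":0.05},{"dx":0,"dy":0,"dz":-0.015,"spin":0,"hand":0.05},{"dx":0,"dy":0,"dz":-0.008,"spin":0,"hand":0.05},{"dx":0,"dy":0,"dz":0,"spin":0,"hand":0.05},{"dx":0,"dy":0,"dz":0,"spin":0,"hand":0.05}]'; python3 st.py; python3 -m handwheel '[{"dx":0,"dy":0,"dz":0,"spin":0,"hand":0.0},{"dx":0,"dy":0,"dz":0,"spin":0,"hand":0.0},{"dx":0,"dy":0,"dz":0,"spin":0,"hand":0.0},{"dx":0,"dy":0,"dz":0,"spin":0,"hand":0.0},{"dx":0,"dy":0,"dz":0,"spin":0,"hand":0.0},{"dx":0,"dy":0,"dz":0,"spin":0,"hand":0.0}]'; python3 st.py
```

```text
t: 37.9
tcp_pos: [0.4694, -0.0975, 0.0247]
eef_rot: [-0.0, 0.219, 0.976, 0.0]
wrist_force: [-0.9, 0.5, 0.2]
gripper_width: 0.05
grip_force: 0.0
tcp [ 0.4694 -0.0975  0.0247] yaw 64.7 tray [-0.0421 -0.3096  0.0247] bin [-0.1739  0.0035  0.0247] f [-0.9  0.5  0.2] 0.05000297500154174 0.0
t: 38.4
tcp_pos: [0.4685, -0.1009, 0.025]
eef_rot: [0.0, 0.22, 0.975, -0.001]
wrist_force: [-3.3, -5.1, 4.9]
gripper_width: 0.0139
grip_force: 30.2
tcp [ 0.4685 -0.1009  0.025 ] yaw 64.6 tray [-0.0431 -0.3129  0.025 ] bin [-1.732e-01  1.000e-04  2.500e-02] f [-3.3 -5.1  4.9] 0.01392258746587322 30.200787484645844
```

```bash
python3 -m handwheel '[{"dx":0,"dy":0,"dz":0.001,"spin":0,"hand":0.0},{"dx":0,"dy":0,"dz":0.001,"spin":0,"hand":0.0},{"dx":0,"dy":0,"dz":0.001,"spin":0,"hand":0.0},{"dx":0,"dy":0,"dz":0.001,"spin":0,"hand":0.0},{"dx":0.0001,"dy":-0.00005,"dz":0.001,"spin":0,"hand":0.0},{"dx":0.0001,"dy":-0.00005,"dz":0.001,"spin":0,"hand":0.0},{"dx":0.0001,"dy":-0.00005,"dz":0.001,"spin":0,"hand":0.0},{"dx":0.0001,"dy":-0.00005,"dz":0.001,"spin":0,"hand":0.0},{"dx":0.0001,"dy":-0.00005,"dz":0.001,"spin":0,"hand":0.0},{"dx":0.0001,"dy":-0.00005,"dz":0.001,"spin":0,"hand":0.0},{"dx":0.0001,"dy":-0.00005,"dz":0.001,"spin":0,"hand":0.0},{"dx":0.0002,"dy":-0.0001,"dz":0.001,"spin":0,"hand":0.0},{"dx":0.0002,"dy":-0.0001,"dz":0.001,"spin":0,"hand":0.0},{"dx":0.0002,"dy":-0.0001,"dz":0.001,"spin":0,"hand":0.0},{"dx":0.0002,"dy":-0.0001,"dz":0.001,"spin":0,"hand":0.0},{"dx":0.0002,"dy":-0.0001,"dz":0.001,"spin":0,"hand":0.0},{"dx":0.0002,"dy":-0.0001,"dz":0.001,"spin":0,"hand":0.0},{"dx":0.0002,"dy":-0.0001,"dz":0.001,"spin":0,"hand":0.0}]'; python3 st.py; python3 -m handwheel '[{"dx":0.0002,"dy":-0.0001,"dz":0.001,"spin":0,"hand":0.0},{"dx":0.0002,"dy":-0.0001,"dz":0.001,"spin":0,"hand":0.0},{"dx":0.0002,"dy":-0.0001,"dz":0.001,"spin":0,"hand":0.0},{"dx":0.0003,"dy":-0.0001,"dz":0.001,"spin":0,"hand":0.0},{"dx":0.0003,"dy":-0.0001,"dz":0.001,"spin":0,"hand":0.0},{"dx":0.0003,"dy":-0.0001,"dz":0.001,"spin":0,"hand":0.0},{"dx":0.0003,"dy":-0.0001,"dz":0.001,"spin":0,"hand":0.0},{"dx":0.0003,"dy":-0.00015,"dz":0.001,"spin":0,"hand":0.0},{"dx":0.0003,"dy":-0.00015,"dz":0.001,"spin":0,"hand":0.0},{"dx":0.0003,"dy":-0.00015,"dz":0.001,"spin":0,"hand":0.0},{"dx":0,"dy":0,"dz":0,"spin":0,"hand":0.0}]'; python3 st.py
```

```text
t: 39.9
tcp_pos: [0.4698, -0.1015, 0.0418]
eef_rot: [-0.001, 0.22, 0.975, -0.001]
wrist_force: [-0.1, -5.4, -9.2]
gripper_width: 0.014
grip_force: 30.0
tcp [ 0.4698 -0.1015  0.0418] yaw 64.5 tray [-0.0419 -0.3135  0.0418] bin [-1.718e-01  1.000e-04  4.180e-02] f [-0.1 -5.4 -9.2] 0.013977718039622502 29.99246835708618
t: 40.82
tcp_pos: [0.4722, -0.1026, 0.052]
eef_rot: [-0.001, 0.22, 0.975, -0.001]
wrist_force: [-1.4, -4.7, -6.6]
gripper_width: 0.0138
grip_force: 30.0
tcp [ 0.4722 -0.1026  0.052 ] yaw 64.5 tray [-0.0396 -0.3148  0.052 ] bin [-1.691e-01  1.000e-04  5.200e-02] f [-1.4 -4.7 -6.6] 0.013808542205863894 29.99565750360489
```

```bash
python3 -m handwheel '[{"dx":0.0002,"dy":-0.0001,"dz":0.0006,"spin":0,"hand":0.0},{"dx":0.0002,"dy":-0.0001,"dz":0.0006,"spin":0,"hand":0.0},{"dx":0.0002,"dy":-0.0001,"dz":0.0006,"spin":0,"hand":0.0},{"dx":0.0002,"dy":-0.0001,"dz":0.0006,"spin":0,"hand":0.0},{"dx":0.0002,"dy":-0.0001,"dz":0.0006,"spin":0,"hand":0.0},{"dx":0.0002,"dy":-0.0001,"dz":0.0006,"spin":0,"hand":0.0},{"dx":0.0002,"dy":-0.0001,"dz":0.0006,"spin":0,"hand":0.0},{"dx":0.0002,"dy":-0.0001,"dz":0.0006,"spin":0,"hand":0.0},{"dx":0.0002,"dy":-0.0001,"dz":0.0006,"spin":0,"hand":0.0},{"dx":0.0002,"dy":-0.0001,"dz":0.0006,"spin":0,"hand":0.0},{"dx":0.0002,"dy":-0.0001,"dz":0.0006,"spin":0,"hand":0.0},{"dx":0.0002,"dy":-0.0001,"dz":0.0006,"spin":0,"hand":0.0},{"dx":0.0002,"dy":-0.0001,"dz":0.0006,"spin":0,"hand":0.0},{"dx":0.0002,"dy":-0.0001,"dz":0.0006,"spin":0,"hand":0.0},{"dx":0,"dy":0,"dz":0,"spin":0,"hand":0.0}]'; python3 st.py;python3 -m handwheel '[{"dx":0.0002,"dy":-0.0001,"dz":0.0006,"spin":0,"hand":0.0},{"dx":0.0002,"dy":-0.0001,"dz":0.0006,"spin":0,"hand":0.0},{"dx":0,"dy":0,"dz":0,"spin":0,"hand":0.0}]'
```

```text
t: 42.07
tcp_pos: [0.475, -0.104, 0.0604]
eef_rot: [-0.001, 0.22, 0.975, -0.001]
wrist_force: [-0.8, -5.6, -6.6]
gripper_width: 0.014
grip_force: 30.0
tcp [ 0.475  -0.104   0.0604] yaw 64.5 tray [-0.0368 -0.3163  0.0604] bin [-1.66e-01  1.00e-04  6.04e-02] f [-0.8 -5.6 -6.6] 0.014020411494825967 29.99565213918686
t: 42.32
tcp_pos: [0.4755, -0.1042, 0.0616]
eef_rot: [-0.001, 0.22, 0.975, -0.001]
wrist_force: [-0.7, -5.1, -5.9]
gripper_width: 0.0139
grip_force: 30.0
```

```bash
python3 -m handwheel '[{"dx":0.0002,"dy":-0.0001,"dz":0.0006,"spin":0,"hand":0.0},{"dx":0.0002,"dy":-0.0001,"dz":0.0006,"spin":0,"hand":0.0},{"dx":0,"dy":0,"dz":0,"spin":0,"hand":0.0}]';python3 -m handwheel '[{"dx":0.0002,"dy":-0.0001,"dz":0.0006,"spin":0,"hand":0.0},{"dx":0.0002,"dy":-0.0001,"dz":0.0006,"spin":0,"hand":0.0},{"dx":0,"dy":0,"dz":0,"spin":0,"hand":0.0}]';python3 - <<'E'
from h import *
F=fr(cloud(get_image("side")),BIN,BY);q=F[(F[...,0]<.08)&(F[...,0]>-.08)&(abs(F[...,1])<.09)&(F[...,2]>.06)]
for a in(-.07,-.04,0,.04,.07):
    s=q[abs(q[:,0]-a)<.012]; print(a,len(s),np.round(np.median(s[:,2]),4))
E
```

```text
t: 42.57
tcp_pos: [0.476, -0.1044, 0.0629]
eef_rot: [-0.001, 0.22, 0.975, -0.001]
wrist_force: [-0.5, -5.0, -6.8]
gripper_width: 0.0141
grip_force: 30.0
t: 42.82
tcp_pos: [0.4765, -0.1046, 0.0641]
eef_rot: [-0.001, 0.22, 0.975, -0.001]
wrist_force: [-0.7, -5.1, -6.5]
gripper_width: 0.0136
grip_force: 30.0
-0.07 275 0.0939
-0.04 93 0.1079
0 84 0.1032
0.04 81 0.0986
0.07 66 0.0951
```

The lid still has about 0.12 rad to go, roughly 2 mm at the tab.

```bash
python3 -m handwheel '[{"dx":0.0002,"dy":-0.0001,"dz":0.0005,"spin":0,"hand":0.0},{"dx":0.0002,"dy":-0.0001,"dz":0.0005,"spin":0,"hand":0.0},{"dx":0.0002,"dy":-0.0001,"dz":0.0005,"spin":0,"hand":0.0},{"dx":0,"dy":0,"dz":0,"spin":0,"hand":0.0}]';python3 -m handwheel '[{"dx":0.0002,"dy":-0.0001,"dz":0.0005,"spin":0,"hand":0.0},{"dx":0.0002,"dy":-0.0001,"dz":0.0005,"spin":0,"hand":0.0},{"dx":0,"dy":0,"dz":0,"spin":0,"hand":0.0}]';python3 -m handwheel '[{"dx":0.0001,"dy":-0.0001,"dz":0.0005,"spin":0,"hand":0.0},{"dx":0.0001,"dy":0,"dz":0.0005,"spin":0,"hand":0.0},{"dx":0,"dy":0,"dz":0,"spin":0,"hand":0.0}]'
cat > lid.py <<'E'
from h import *
F=fr(cloud(get_image("side")),BIN,BY);q=F[(F[...,0]<.08)&(F[...,0]>-.08)&(abs(F[...,1])<.08)&(F[...,2]>.083)]
p=np.polyfit(q[:,0],q[:,2],1);print("slope",p,len(q))
E
python3 lid.py
```

```text
t: 43.2
tcp_pos: [0.4771, -0.1049, 0.0656]
eef_rot: [-0.001, 0.22, 0.975, -0.001]
wrist_force: [-0.4, -4.2, -6.7]
gripper_width: 0.0142
grip_force: 30.0
t: 43.45
tcp_pos: [0.4774, -0.1051, 0.0662]
eef_rot: [-0.001, 0.22, 0.975, -0.001]
wrist_force: [-0.0, -5.2, -10.9]
gripper_width: 0.0139
grip_force: 30.0
t: 43.7
tcp_pos: [0.4774, -0.1051, 0.0663]
eef_rot: [-0.002, 0.22, 0.975, -0.001]
wrist_force: [1.3, -5.4, -20.2]
gripper_width: 0.0141
grip_force: 30.0
slope [0.01147201 0.09173643] 614
```

The pedal is at its upper stop and the lid is shut. I relax, release and retreat.

```bash
python3 -m handwheel '[{"dx":0,"dy":0,"dz":-0.0006,"spin":0,"hand":0.0},{"dx":0,"dy":0,"dz":0,"spin":0,"hand":0.05},{"dx":0,"dy":0,"dz":0,"spin":0,"hand":0.05},{"dx":0,"dy":0,"dz":0,"spin":0,"hand":0.05},{"dx":0,"dy":0,"dz":0,"spin":0,"hand":0.05},{"dx":0,"dy":0,"dz":0.01,"spin":0,"hand":0.05},{"dx":0,"dy":0,"dz":0.03,"spin":0,"hand":0.05},{"dx":0,"dy":0,"dz":0.04,"spin":0,"hand":0.05},{"dx":0,"dy":0,"dz":0.04,"spin":0,"hand":0.05},{"dx":-0.02,"dy":-0.02,"dz":0.02,"spin":0,"hand":0.05},{"dx":-0.02,"dy":-0.02,"dz":0,"spin":0,"hand":0.05},{"dx":0,"dy":-0.03,"dz":0,"spin":0,"hand":0.05},{"dx":0,"dy":-0.03,"dz":0,"spin":0,"hand":0.05},{"dx":0,"dy":0,"dz":0,"spin":0,"hand":0.05},{"dx":0,"dy":0,"dz":0,"spin":0,"hand":0.05}]'; python3 lid.py
python3 - <<'E'
from h import *
a=get_image("top");b=get_image("side");save(b,"s5.png",(170,120,370,280),4)
f=np.load("first.npz")
F0,F1=fr(f["b"],BIN,BY),fr(cloud(b),BIN,BY)
for F in(F0,F1):
    q=F[(F[...,0]<.08)&(F[...,0]>-.08)&(abs(F[...,1])<.08)&(F[...,2]>.083)]; print("lid",np.polyfit(q[:,0],q[:,2],1))
    q=F[(F[...,0]<-.14)&(F[...,0]>-.19)&(abs(F[...,1])<.03)&(F[...,2]>.06)&(F[...,2]<.1)]; print("tab",len(q),np.round(np.percentile(q[:,2],[50,97]),4))
for n in("pouch_rest","phone_stand"):
    m=masks_of(n,b)[0];q=cloud(b)[m["region"]];print(n,np.round(m["location"]),np.round(np.nanmedian(q,0),3))
t=fr(cloud(a),TR,TY);q=t[(abs(t[...,0])<.03)&(t[...,1]>-.06)&(t[...,1]<.168)&(t[...,2]>.025)]
for y in np.arange(-.05,.17,.01):
    s=q[abs(q[:,1]-y)<.005]; print(round(y,2),len(s),np.round(np.median(s[:,2]),3) if len(s) else "",end="; ")
E
python3 st.py
```

```text
t: 45.0
tcp_pos: [0.439, -0.205, 0.2086]
eef_rot: [0.001, 0.221, 0.975, -0.0]
wrist_force: [0.5, 1.2, 0.2]
gripper_width: 0.05
grip_force: 0.0
slope [0.01077795 0.09168676] 622
lid [0.00975075 0.09162011]
tab 105 [0.0744 0.092 ]
lid [0.0098958  0.09173387]
tab 106 [0.0735 0.0909]
pouch_rest [233. 198.] [0.71  0.074 0.05 ]
phone_stand [238. 223.] [0.706 0.193 0.042]
-0.05 3 0.047; -0.04 19 0.059; -0.03 18 0.057; -0.02 16 0.06; -0.01 46 0.049; 0.0 38 0.035; 0.01 42 0.033; 0.02 55 0.033; 0.03 46 0.033; 0.04 45 0.033; 0.05 42 0.034; 0.06 42 0.04; 0.07 55 0.04; 0.08 46 0.041; 0.09 43 0.041; 0.1 54 0.041; 0.11 37 0.038; 0.12 48 0.04; 0.13 58 0.04; 0.14 46 0.04; 0.15 46 0.041; 0.16 51 0.041; 0.17 9 0.037; tcp [ 0.4394 -0.2021  0.2077] yaw 64.8 tray [-0.0781 -0.4122  0.2077] bin [-0.1557 -0.1038  0.2077] f [0.4 1.3 0.8] 0.0499719098578478 0.0
```

View pics/s5.png

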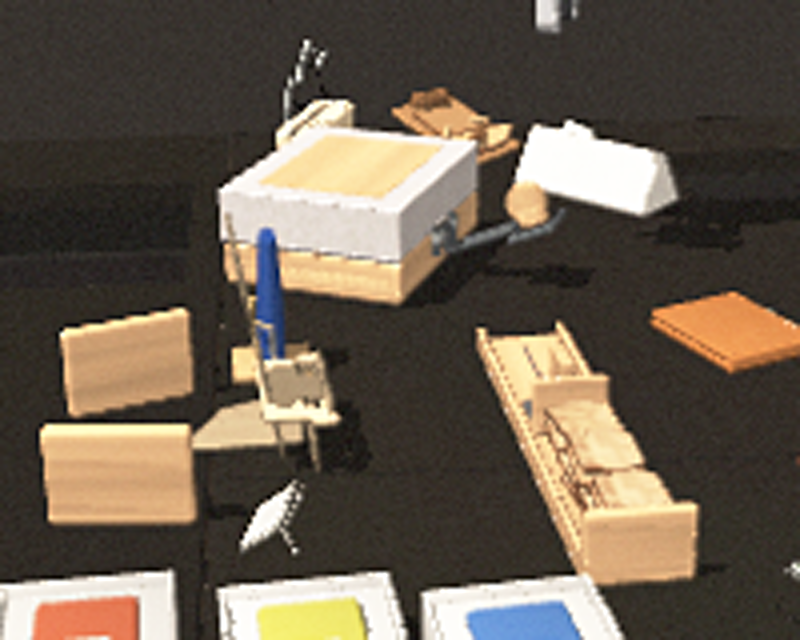

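The lid is shut as at the start (crop (350,200)), the row is clamped in the tray (crop (610,450)), the stands are where they were, and the arm is clear.

```bash
python3 -c "from rig import sign_off; print(sign_off())"
```

```text
the job is handed in; nothing more can be done
None
```

The job is handed in: the three packs that were in the bin are clamped gently in a row in the tray, the lid is fully shut through the pedal, and the pouch rest and phone stand were not disturbed.

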